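# Gauge heat-sink bars, log their width class on dome keys, store them by tag

### The arm

A 7-joint arm with a two-finger parallel gripper is mounted at the origin on the work surface. World frame = base frame: x ahead of the robot, y to its left, z up, the work surface at z = 0. Lengths are in mm, angles in rad, forces in N, time in s.
With the tool pointing down it reaches from about 400 to 875 mm from the base axis. Payload 4.4 kg.
Tool frame: the origin (TCP) lies at the very end of the fingers, on their centre line; the grasp point (between the pads) lies 19 mm behind it; y points along the fingers, z is the direction in which the jaws open and shut, and the axes are right-handed (so a half turn about y gives the same grasp; the last joint's range is limited). The gripper opens to 85 mm and grips with 20 to 120 N. Pads are 22 mm wide; open, the fingers measure 114 mm over their backs; the gripper's body (76 mm by 85 mm) begins 54 mm behind the grasp point. The pads swing forward as they close: fully open they stand 13 mm farther back than shut.
Start: joints at [1.151, 0.628, 0.038, 1.517, -0.027, 0.996, -0.02], TCP at [225.232, -609.745, 194.713] pointing down, gripper open.
Joint ranges: [-3.06, 3.06], [-0.37, 2.12], [-1.25, 1.32], [0.18, 2.47], [-1.1, 4.24], [0.23, 1.98], [-2.94, 2.94]. Speed limits (rad/s): [2.57, 2.57, 3.14, 3.14, 3.14, 3.14, 3.14].

### API

Orientations are given as [roll, pitch, yaw] about the fixed x, y, z axes, in that order (R = Rz(yaw) Ry(pitch) Rx(roll)).
In Python, from cell import * gives the robot as it stands.
- The arm moves only by the tool apply_moves, never from a script. Its argument "targets" is a list of rows, each a list of 6 numbers: the shift along the tool's x, y, z in units of 40 mm (1.0 is 40 mm), then the turn, a rotation vector about the tool's x, y, z in units of 8 degrees (1.0 is 8 degrees). A call has 1 to 12 rows; each row shifts and turns the commanded pose from where the row before left it, along the tool's axes as they then stand; what a row does not reach is not made up. A row lasts 1/8 s, in which the tool goes at most 62.5 mm and 10.7 degrees, less where a joint would pass 70% of its speed; a pose out of reach is approached as far as the arm can. A call is refused whole if a number of a shift passes 1 or a number of a turn 1, either way. A call with a gripper value outside its range is refused whole. "jaw" is the gripper command: -1 is shut, 1 is fully open, values between are in proportion, set as the call begins (left out, the last holds). The fingers move at their own pace and stop on an object; the grip force is fixed at half the most. Time passes only in rows, so rows that do not move let the fingers close. It gives the time, the measured TCP pose, the force and the opening at its end, in the units of the state.
- read_state(): the state, without advancing time (a new reading comes with each control period).
- get_image(name): name is "scene" or "top"; returns the picture (420x560x3 uint8, red, green, blue); there is no depth.
- calibration(name): a dict with "fx", "fy", "cx", "cy" (pixels), "world_from_camera" (4x4, takes a point from camera to world coordinates). Camera axes: x right, y down, z forward; pixel columns grow to the right and rows downward; lengths in mm; the calibration is good to about 2 mm. A picture is of the moment at which its call begins. calibration takes no time and is no camera call.
- finish_job(): hands the job in, once; it reports no verdict.
The state is a dict: "clock": time; "qpos": joint angles; "qd": joint speeds; "tau": joint torques, N m; "eef_pos": TCP position; "tool_rot": TCP orientation; "force": force on the tool from outside, world axes, zero at the start; "torque": the same for the moment, N m; "width": finger opening in mm.
Only numpy, scipy, OpenCV 4.12 (cv2) and the standard library are available. Lean on these libraries where they do the work, as an engineer would, in place of code of your own. Each camera call takes 0.05 s, during which the arm holds its last target. There are 200 camera calls.

### The job

Check the heat-sink bars lying on the bench, two or three of them, one at a time in the order red, yellow, blue tag (skip a colour that is missing): slide each bar lengthwise, flat on the floor of the tapered gauge, along the slot until it wedges and let go of it there, see in which coloured band its leading edge has stopped, and while it sits there press the keypad's key of that band's colour just until it clicks, no further, and no other key. Then put that bar flat in the tray of its own tag colour before taking the next; at the end every bar must lie in its tray. Leave the other things on the bench alone.

Things in the scene. Friction and masses are not known exactly. Their poses are not given: they have to be found in the camera images.
- red_a_centre (a point): centre (28 mm above the underside) of a red-tagged heat-sink bar; red_a and red_b look alike, and at most one is on the bench (the other is None). Flat aluminium base 80 mm long (x), 12 mm thick, 22, 27 or 32 mm wide (y), not known beforehand. On it, centred, a red fin 50 mm long, 12 mm thick (y), 44 mm tall, to grip. 56 mm tall in all, z up, 0.12-0.2 kg, same either way round.
- red_b_centre (a point): centre (28 mm above the underside) of a red-tagged heat-sink bar; red_a and red_b look alike, and at most one is on the bench (the other is None). Flat aluminium base 80 mm long (x), 12 mm thick, 22, 27 or 32 mm wide (y), not known beforehand. On it, centred, a red fin 50 mm long, 12 mm thick (y), 44 mm tall, to grip. 56 mm tall in all, z up, 0.12-0.2 kg, same either way round.
- yellow_a_centre (a point): centre (28 mm above the underside) of a yellow-tagged heat-sink bar; yellow_a and yellow_b look alike, and at most one is on the bench (the other is None). Flat aluminium base 80 mm long (x), 12 mm thick, 22, 27 or 32 mm wide (y), not known beforehand. On it, centred, a yellow fin 50 mm long, 12 mm thick (y), 44 mm tall, to grip. 56 mm tall in all, z up, 0.12-0.2 kg, same either way round.
- yellow_b_centre (a point): centre (28 mm above the underside) of a yellow-tagged heat-sink bar; yellow_a and yellow_b look alike, and at most one is on the bench (the other is None). Flat aluminium base 80 mm long (x), 12 mm thick, 22, 27 or 32 mm wide (y), not known beforehand. On it, centred, a yellow fin 50 mm long, 12 mm thick (y), 44 mm tall, to grip. 56 mm tall in all, z up, 0.12-0.2 kg, same either way round.
- blue_a_centre (a point): centre (28 mm above the underside) of a blue-tagged heat-sink bar; blue_a and blue_b look alike, and at most one is on the bench (the other is None). Flat aluminium base 80 mm long (x), 12 mm thick, 22, 27 or 32 mm wide (y), not known beforehand. On it, centred, a blue fin 50 mm long, 12 mm thick (y), 44 mm tall, to grip. 56 mm tall in all, z up, 0.12-0.2 kg, same either way round.
- blue_b_centre (a point): centre (28 mm above the underside) of a blue-tagged heat-sink bar; blue_a and blue_b look alike, and at most one is on the bench (the other is None). Flat aluminium base 80 mm long (x), 12 mm thick, 22, 27 or 32 mm wide (y), not known beforehand. On it, centred, a blue fin 50 mm long, 12 mm thick (y), 44 mm tall, to grip. 56 mm tall in all, z up, 0.12-0.2 kg, same either way round.
- gauge_mouth (a point): tapered gauge, fixed: dark plate, floor 8 mm above the bench, from x = -75 to 120 mm, 86 mm wide, with two converging aluminium walls 12 mm high, 16 mm thick. Point: middle of the slot's wide mouth, at floor level; x points into the slot along its centre line, z up. The slot is 40 mm wide at x = 0 and narrows 1 mm per 5 mm to 17 mm at its open end, x = 115 mm.
- gauge_band (a point): middle of the green band of the gauge, on the slot's centre line at floor level. Bands on the wall tops, x from the mouth: white 27.5-52.5, green 52.5-77.5, black 77.5-102.5 mm. A bar slid in flat and lengthwise wedges with its leading base edge at x = 40-45, 65-70 or 90-95 mm, by its width. A push of 5 to 10 N wedges it; let go, it stays; lift it out by its fin.
- key_white_top (a point): middle of the top of the white dome key, 32 x 32 mm, on the fixed grey keypad (80 x 156 x 30 mm, blue face; keys in a row along its y, 48 mm apart: white, green, black). Top 40.5 mm above the bench at rest, 10.5 mm proud of the keypad; it moves down with the key.
- key_white (a joint): how far the white key is pressed, m: 0 at rest, 0.010 at the stop. Resistance rises from 0.5 N to 6.5 N at 2.8 mm, then the dome gives way (the click): it drops to 3.4 N at 6 mm, then rises again (6.3 N at 8 mm, 9.5 N at 9 mm). A press counts from about 3.5 mm, held 0.1 s; beyond 8 mm the dome is damaged. It springs back.
- key_green_top (a point): middle of the top of the green dome key, 32 x 32 mm, on the fixed grey keypad (80 x 156 x 30 mm, blue face; keys in a row along its y, 48 mm apart: white, green, black). Top 40.5 mm above the bench at rest, 10.5 mm proud of the keypad; it moves down with the key.
- key_green (a joint): how far the green key is pressed, m: 0 at rest, 0.010 at the stop. Resistance rises from 0.5 N to 6.5 N at 2.8 mm, then the dome gives way (the click): it drops to 3.4 N at 6 mm, then rises again (6.3 N at 8 mm, 9.5 N at 9 mm). A press counts from about 3.5 mm, held 0.1 s; beyond 8 mm the dome is damaged. It springs back.
- key_black_top (a point): middle of the top of the black dome key, 32 x 32 mm, on the fixed grey keypad (80 x 156 x 30 mm, blue face; keys in a row along its y, 48 mm apart: white, green, black). Top 40.5 mm above the bench at rest, 10.5 mm proud of the keypad; it moves down with the key.
- key_black (a joint): how far the black key is pressed, m: 0 at rest, 0.010 at the stop. Resistance rises from 0.5 N to 6.5 N at 2.8 mm, then the dome gives way (the click): it drops to 3.4 N at 6 mm, then rises again (6.3 N at 8 mm, 9.5 N at 9 mm). A press counts from about 3.5 mm, held 0.1 s; beyond 8 mm the dome is damaged. It springs back.
- tray_red_floor (a point): centre of the inner floor (5 mm above the bench) of the red store tray, a fixed open trough: outside 102 mm long (x), 54 mm wide (y), 15 mm high; walls 5 mm thick, so 92 x 44 mm inside; z up.
- tray_yellow_floor (a point): centre of the inner floor (5 mm above the bench) of the yellow store tray, a fixed open trough: outside 102 mm long (x), 54 mm wide (y), 15 mm high; walls 5 mm thick, so 92 x 44 mm inside; z up.
- tray_blue_floor (a point): centre of the inner floor (5 mm above the bench) of the blue store tray, a fixed open trough: outside 102 mm long (x), 54 mm wide (y), 15 mm high; walls 5 mm thick, so 92 x 44 mm inside; z up.
- mug: white ceramic mug, 80 mm across, 90 mm tall, with a handle; not part of the job, to be left alone
- screwdriver: screwdriver with an orange handle, lying down; not part of the job, to be left alone
- tape: amber ring of tape 90 mm across, 22 mm tall, lying flat; not part of the job, to be left alone
- spool: bare steel spool 52 mm across, 40 mm tall, standing (absent in most starts); not part of the job, to be left alone
- jar: small jar 56 mm across, 70 mm tall; not part of the job, to be left alone
Mind the look-alikes: they are no part of the job. What is shaped like the part that bears red_b_centre but green is not meant.

How it is judged (in metres and radians):
On the way, in this order (a step that is already met when the one before it is completed fails the run):
1. the red-tagged bar (if there is one) is wedged in the tapered gauge (x of red_a_centre in the frame of gauge_mouth between 0.043 and 0.061 m and y of red_a_centre in the frame of gauge_mouth between -0.006 and 0.006 m and z of red_a_centre in the frame of gauge_mouth between 0.0255 and 0.03 m and angle between each of red_a_centre, red_b_centre's own z axis and vertical below 0.15 rad and x of red_b_centre in the frame of gauge_mouth between -0.007 and 0.011 m and y of red_b_centre in the frame of gauge_mouth between -0.006 and 0.006 m and z of red_b_centre in the frame of gauge_mouth between 0.0255 and 0.03 m), for 0.3 s.
2. with the red-tagged bar still wedged, the key of its band's colour is pressed past its click, about 3.5 mm (its top then lies less than 1.2 mm above the height of the bar's centre) ((((x of red_a_centre in the frame of gauge_mouth between 0.043 and 0.061 m and y of red_a_centre in the frame of gauge_mouth between -0.006 and 0.006 m and z of red_a_centre in the frame of gauge_mouth between 0.0255 and 0.03 m and angle between red_a_centre's own z axis and vertical below 0.15 rad) and z of red_a_centre in the frame of key_black_top above -0.0012 m) or ((x of red_b_centre in the frame of gauge_mouth between -0.007 and 0.011 m and y of red_b_centre in the frame of gauge_mouth between -0.006 and 0.006 m and z of red_b_centre in the frame of gauge_mouth between 0.0255 and 0.03 m and angle between red_b_centre's own z axis and vertical below 0.15 rad) and z of red_b_centre in the frame of key_white_top above -0.0012 m))), for 0.1 s.
3. the red-tagged bar lies in the red tray (x of red_a_centre in the frame of tray_red_floor between -0.014 and 0.014 m and y of red_a_centre in the frame of tray_red_floor between -0.014 and 0.014 m and z of red_a_centre in the frame of tray_red_floor between 0.024 and 0.032 m and angle between each of red_a_centre, red_b_centre's own z axis and vertical below 0.1 rad and x of red_b_centre in the frame of tray_red_floor between -0.014 and 0.014 m and y of red_b_centre in the frame of tray_red_floor between -0.014 and 0.014 m and z of red_b_centre in the frame of tray_red_floor between 0.024 and 0.032 m), for 0.3 s.
4. the yellow-tagged bar (if there is one) is wedged in the tapered gauge (x of yellow_a_centre in the frame of gauge_mouth between 0.018 and 0.036 m and y of yellow_a_centre in the frame of gauge_mouth between -0.006 and 0.006 m and z of yellow_a_centre in the frame of gauge_mouth between 0.0255 and 0.03 m and angle between each of yellow_a_centre, yellow_b_centre's own z axis and vertical below 0.15 rad and x of yellow_b_centre in the frame of gauge_mouth between 0.043 and 0.061 m and y of yellow_b_centre in the frame of gauge_mouth between -0.006 and 0.006 m and z of yellow_b_centre in the frame of gauge_mouth between 0.0255 and 0.03 m), for 0.3 s.
5. with the yellow-tagged bar still wedged, the key of its band's colour is pressed past its click, about 3.5 mm (its top then lies less than 1.2 mm above the height of the bar's centre) ((((x of yellow_a_centre in the frame of gauge_mouth between 0.018 and 0.036 m and y of yellow_a_centre in the frame of gauge_mouth between -0.006 and 0.006 m and z of yellow_a_centre in the frame of gauge_mouth between 0.0255 and 0.03 m and angle between yellow_a_centre's own z axis and vertical below 0.15 rad) and z of yellow_a_centre in the frame of key_green_top above -0.0012 m) or ((x of yellow_b_centre in the frame of gauge_mouth between 0.043 and 0.061 m and y of yellow_b_centre in the frame of gauge_mouth between -0.006 and 0.006 m and z of yellow_b_centre in the frame of gauge_mouth between 0.0255 and 0.03 m and angle between yellow_b_centre's own z axis and vertical below 0.15 rad) and z of yellow_b_centre in the frame of key_black_top above -0.0012 m))), for 0.1 s.
6. the yellow-tagged bar lies in the yellow tray (x of yellow_a_centre in the frame of tray_yellow_floor between -0.014 and 0.014 m and y of yellow_a_centre in the frame of tray_yellow_floor between -0.014 and 0.014 m and z of yellow_a_centre in the frame of tray_yellow_floor between 0.024 and 0.032 m and angle between each of yellow_a_centre, yellow_b_centre's own z axis and vertical below 0.1 rad and x of yellow_b_centre in the frame of tray_yellow_floor between -0.014 and 0.014 m and y of yellow_b_centre in the frame of tray_yellow_floor between -0.014 and 0.014 m and z of yellow_b_centre in the frame of tray_yellow_floor between 0.024 and 0.032 m), for 0.3 s.
7. the blue-tagged bar (if there is one) is wedged in the tapered gauge (x of blue_a_centre in the frame of gauge_mouth between -0.007 and 0.011 m and y of blue_a_centre in the frame of gauge_mouth between -0.006 and 0.006 m and z of blue_a_centre in the frame of gauge_mouth between 0.0255 and 0.03 m and angle between each of blue_a_centre, blue_b_centre's own z axis and vertical below 0.15 rad and x of blue_b_centre in the frame of gauge_mouth between 0.018 and 0.036 m and y of blue_b_centre in the frame of gauge_mouth between -0.006 and 0.006 m and z of blue_b_centre in the frame of gauge_mouth between 0.0255 and 0.03 m), for 0.3 s.
8. with the blue-tagged bar still wedged, the key of its band's colour is pressed past its click, about 3.5 mm (its top then lies less than 1.2 mm above the height of the bar's centre) ((((x of blue_a_centre in the frame of gauge_mouth between -0.007 and 0.011 m and y of blue_a_centre in the frame of gauge_mouth between -0.006 and 0.006 m and z of blue_a_centre in the frame of gauge_mouth between 0.0255 and 0.03 m and angle between blue_a_centre's own z axis and vertical below 0.15 rad) and z of blue_a_centre in the frame of key_white_top above -0.0012 m) or ((x of blue_b_centre in the frame of gauge_mouth between 0.018 and 0.036 m and y of blue_b_centre in the frame of gauge_mouth between -0.006 and 0.006 m and z of blue_b_centre in the frame of gauge_mouth between 0.0255 and 0.03 m and angle between blue_b_centre's own z axis and vertical below 0.15 rad) and z of blue_b_centre in the frame of key_green_top above -0.0012 m))), for 0.1 s.
9. the blue-tagged bar lies in the blue tray (x of blue_a_centre in the frame of tray_blue_floor between -0.014 and 0.014 m and y of blue_a_centre in the frame of tray_blue_floor between -0.014 and 0.014 m and z of blue_a_centre in the frame of tray_blue_floor between 0.024 and 0.032 m and angle between each of blue_a_centre, blue_b_centre's own z axis and vertical below 0.1 rad and x of blue_b_centre in the frame of tray_blue_floor between -0.014 and 0.014 m and y of blue_b_centre in the frame of tray_blue_floor between -0.014 and 0.014 m and z of blue_b_centre in the frame of tray_blue_floor between 0.024 and 0.032 m), for 0.3 s.
At the end, for the whole second after the job is handed in: Every bar that is on the bench lies flat and upright (within 0.1 rad) on the floor of the tray of its tag's colour, its centre within 14 mm of the tray's centre along and across it, and all three keys are back up (within 1 mm) (all of step 3 and all of step 6 and all of step 9 and value of joint each of key_white, key_green, key_black below 0.001 m); the robot touches nothing.
It fails at once if a key is pushed far past its click (more than 8 mm down) (value of joint any of key_white, key_green, key_black above 0.008 m).
It fails at once if the white key is pressed while a bar of another band is wedged in the gauge (((x of red_a_centre in the frame of gauge_mouth between 0.043 and 0.061 m and y of red_a_centre in the frame of gauge_mouth between -0.006 and 0.006 m and z of red_a_centre in the frame of gauge_mouth between 0.0255 and 0.03 m and angle between red_a_centre's own z axis and vertical below 0.15 rad) and z of red_a_centre in the frame of key_white_top above -0.0012 m) or ((x of yellow_a_centre in the frame of gauge_mouth between 0.018 and 0.036 m and y of yellow_a_centre in the frame of gauge_mouth between -0.006 and 0.006 m and z of yellow_a_centre in the frame of gauge_mouth between 0.0255 and 0.03 m and angle between yellow_a_centre's own z axis and vertical below 0.15 rad) and z of yellow_a_centre in the frame of key_white_top above -0.0012 m) or ((x of yellow_b_centre in the frame of gauge_mouth between 0.043 and 0.061 m and y of yellow_b_centre in the frame of gauge_mouth between -0.006 and 0.006 m and z of yellow_b_centre in the frame of gauge_mouth between 0.0255 and 0.03 m and angle between yellow_b_centre's own z axis and vertical below 0.15 rad) and z of yellow_b_centre in the frame of key_white_top above -0.0012 m) or ((x of blue_b_centre in the frame of gauge_mouth between 0.018 and 0.036 m and y of blue_b_centre in the frame of gauge_mouth between -0.006 and 0.006 m and z of blue_b_centre in the frame of gauge_mouth between 0.0255 and 0.03 m and angle between blue_b_centre's own z axis and vertical below 0.15 rad) and z of blue_b_centre in the frame of key_white_top above -0.0012 m)).
It fails at once if the green key is pressed while a bar of another band is wedged in the gauge (((x of red_a_centre in the frame of gauge_mouth between 0.043 and 0.061 m and y of red_a_centre in the frame of gauge_mouth between -0.006 and 0.006 m and z of red_a_centre in the frame of gauge_mouth between 0.0255 and 0.03 m and angle between red_a_centre's own z axis and vertical below 0.15 rad) and z of red_a_centre in the frame of key_green_top above -0.0012 m) or ((x of red_b_centre in the frame of gauge_mouth between -0.007 and 0.011 m and y of red_b_centre in the frame of gauge_mouth between -0.006 and 0.006 m and z of red_b_centre in the frame of gauge_mouth between 0.0255 and 0.03 m and angle between red_b_centre's own z axis and vertical below 0.15 rad) and z of red_b_centre in the frame of key_green_top above -0.0012 m) or ((x of yellow_b_centre in the frame of gauge_mouth between 0.043 and 0.061 m and y of yellow_b_centre in the frame of gauge_mouth between -0.006 and 0.006 m and z of yellow_b_centre in the frame of gauge_mouth between 0.0255 and 0.03 m and angle between yellow_b_centre's own z axis and vertical below 0.15 rad) and z of yellow_b_centre in the frame of key_green_top above -0.0012 m) or ((x of blue_a_centre in the frame of gauge_mouth between -0.007 and 0.011 m and y of blue_a_centre in the frame of gauge_mouth between -0.006 and 0.006 m and z of blue_a_centre in the frame of gauge_mouth between 0.0255 and 0.03 m and angle between blue_a_centre's own z axis and vertical below 0.15 rad) and z of blue_a_centre in the frame of key_green_top above -0.0012 m)).
It fails at once if the black key is pressed while a bar of another band is wedged in the gauge (((x of red_b_centre in the frame of gauge_mouth between -0.007 and 0.011 m and y of red_b_centre in the frame of gauge_mouth between -0.006 and 0.006 m and z of red_b_centre in the frame of gauge_mouth between 0.0255 and 0.03 m and angle between red_b_centre's own z axis and vertical below 0.15 rad) and z of red_b_centre in the frame of key_black_top above -0.0012 m) or ((x of yellow_a_centre in the frame of gauge_mouth between 0.018 and 0.036 m and y of yellow_a_centre in the frame of gauge_mouth between -0.006 and 0.006 m and z of yellow_a_centre in the frame of gauge_mouth between 0.0255 and 0.03 m and angle between yellow_a_centre's own z axis and vertical below 0.15 rad) and z of yellow_a_centre in the frame of key_black_top above -0.0012 m) or ((x of blue_a_centre in the frame of gauge_mouth between -0.007 and 0.011 m and y of blue_a_centre in the frame of gauge_mouth between -0.006 and 0.006 m and z of blue_a_centre in the frame of gauge_mouth between 0.0255 and 0.03 m and angle between blue_a_centre's own z axis and vertical below 0.15 rad) and z of blue_a_centre in the frame of key_black_top above -0.0012 m) or ((x of blue_b_centre in the frame of gauge_mouth between 0.018 and 0.036 m and y of blue_b_centre in the frame of gauge_mouth between -0.006 and 0.006 m and z of blue_b_centre in the frame of gauge_mouth between 0.0255 and 0.03 m and angle between blue_b_centre's own z axis and vertical below 0.15 rad) and z of blue_b_centre in the frame of key_black_top above -0.0012 m)).
It fails at once if one of the other things on the bench is displaced by more than 40 mm (distance of any of mug, screwdriver, tape, spool, jar from where it was at the start of the episode above 0.04 m).
Of red_a, red_b only 1 to 1 are there at a start; the rules pass over those that are not, and their reading is None.
Of yellow_a, yellow_b, spool only 1 to 1 are there at a start; the rules pass over those that are not, and their reading is None.
Of blue_a, blue_b only 1 to 1 are there at a start; the rules pass over those that are not, and their reading is None.
At some moment in a run one of red_a, red_b, yellow_a, yellow_b, blue_a, blue_b may be knocked a few centimetres aside while the robot is not near it.
Once in a run the grip may slacken for a moment while it holds something.
It also fails if it takes over 210 s, if anything falls off the work surface, if the arm or the gripper's body presses on something with over 40 N, if the wrist force passes 120 N, or if a joint passes its speed limit or range.

## Working session

There is one attempt and no reset: what is moved stays moved. The work goes in short steps, Python scripts to look and compute and a tool call to move; the robot and the scene stay as the last step left them, time stands still between calls to the robot, and variables do not carry over. Pictures are saved under pics/ and viewed, about 12 in all and at most 16, crops included, and the job is handed in when it is done.

Besides the shell and the picture viewer there is one more tool, called by a JSON object that holds its "method" and its "body", one argument or row to a line. apply_moves: Moves the arm, as the interface text tells. Its arguments: {"type":"object","properties":{"targets":{"type":"array"},"jaw":{"type":"number"}},"required":["targets"]}

```bash
ls; mkdir -p pics; cat > h.py <<'E'
from cell import *
import numpy as np, cv2
from scipy.spatial.transform import Rotation as R
def proj(n,P):
    c=calibration(n);T=np.linalg.inv(np.array(c["world_from_camera"]))
    p=T[:3,:3]@np.array(P,float)+T[:3,3]
    return np.array([c["fx"]*p[0]/p[2]+c["cx"],c["fy"]*p[1]/p[2]+c["cy"]])
def ray(n,u,v,z):
    c=calibration(n);T=np.array(c["world_from_camera"])
    d=T[:3,:3]@np.array([(u-c["cx"])/c["fx"],(v-c["cy"])/c["fy"],1])
    o=T[:3,3];return o+d*(z-o[2])/d[2]
E
python3 - <<'E'
from h import *
np.set_printoptions(precision=3,suppress=True)
print(read_state())
for n in("top","scene"):
    im=get_image(n);np.save(n+"0.npy",im)
    cv2.imwrite(f"pics/{n}0.png",cv2.resize(im[:,:,::-1],(800,600),interpolation=cv2.INTER_CUBIC))
    c=calibration(n);print(n,c["fx"],c["cx"],c["cy"]);print(np.array(c["world_from_camera"]))
E
```

```text
pics
{'clock': 0.0, 'qpos': array([ 1.151,  0.629,  0.038,  1.518, -0.027,  0.996, -0.02 ]), 'qd': array([-0.   ,  0.   , -0.003, -0.001, -0.   , -0.   , -0.003]), 'tau': array([  0.   , -56.34 ,   1.227, -19.344,   0.011,   0.011,   0.   ]), 'eef_pos': array([ 224.997, -609.066,  193.784]), 'tool_rot': array([-1.573, -0.   , -2.788]), 'force': array([-0.141, -0.1  ,  0.003]), 'torque': array([-0.053, -0.006, -0.001]), 'width': 85.26468914372695}
top 448.4615647396167 276.58982583535396 215.0046542835147
[[   0.025   -0.988    0.151  383.709]
 [  -1.      -0.023    0.019  -37.824]
 [  -0.015   -0.151   -0.988 1066.214]
 [   0.       0.       0.       1.   ]]
scene 416.1855345448819 272.37335569462283 211.86656286350765
[[   0.885    0.233   -0.404  998.447]
 [   0.466   -0.475    0.746 -925.517]
 [  -0.018   -0.848   -0.529  670.24 ]
 [   0.       0.       0.       1.   ]]
```

View pics/top0.png

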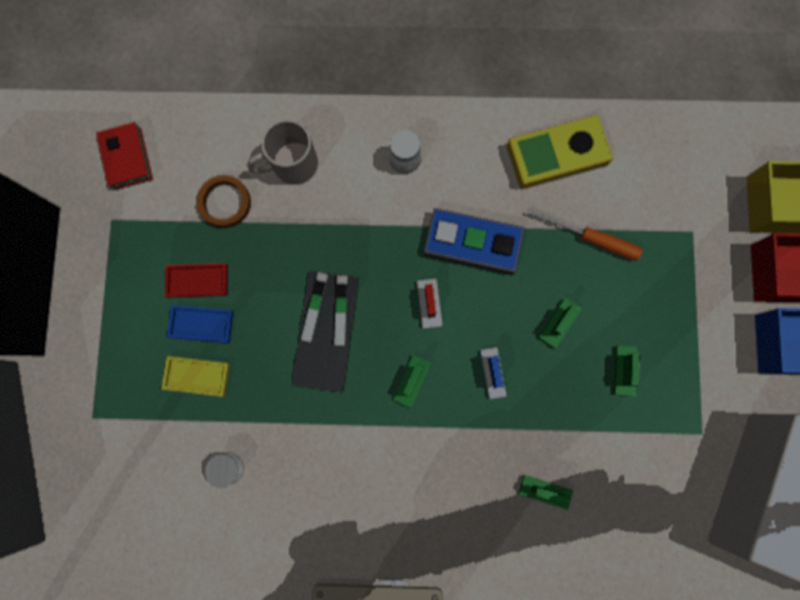

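View pics/scene0.png

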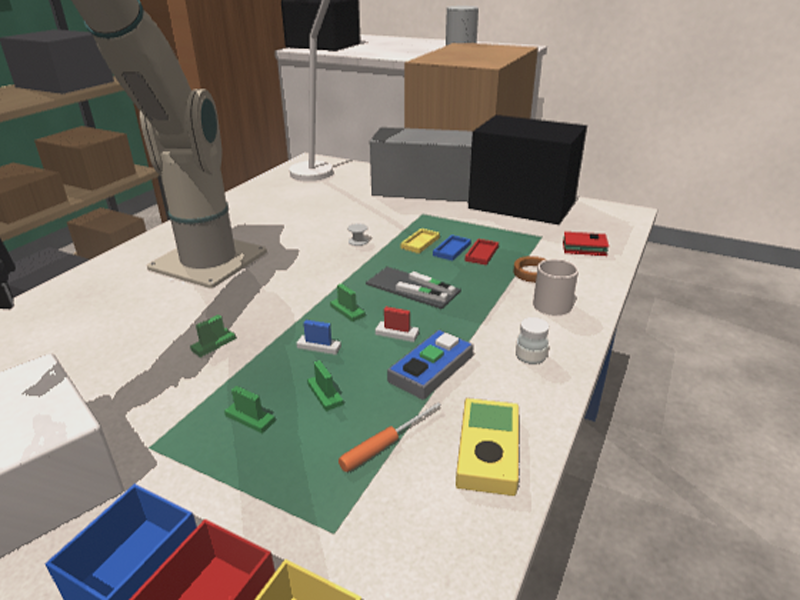

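The top view (800x600) shows a red bar near (430,302) and a blue bar near (492,372). There is no yellow bar: the spool at (223,468) is there in its place. Trays are at (197,281) red, (200,325) blue and (195,376) yellow. The gauge is around (327,330) with its mouth at the bottom, and the keypad is at (475,240). Next I measure these.

```bash
cat > m.py <<'E'
from h import *
np.set_printoptions(precision=2,suppress=True)
def hsv(im): return cv2.cvtColor(im,cv2.COLOR_RGB2HSV).astype(int)
def cmask(im,c):
    h,s,v=cv2.split(hsv(im).astype(np.uint8)); h=h.astype(int)
    m={"red":((h<8)|(h>172))&(s>150)&(v>60),"blue":(abs(h-110)<10)&(s>140)&(v>60),
       "white":(s<70)&(v>110),"black":(v<38),"green":(abs(h-60)<8)&(s>140)&(v>60),"plate":(s<60)&(v<75)}[c]
    return m.astype(np.uint8)
def blobs(m,x0,y0,x1,y1,amin=8):
    mm=np.zeros_like(m);mm[y0:y1,x0:x1]=m[y0:y1,x0:x1]
    n,l,s,c=cv2.connectedComponentsWithStats(mm)
    out=[]
    for i in range(1,n):
        if s[i,4]>=amin:
            pts=np.argwhere(l==i)[:,::-1].astype(np.float32)
            out.append((s[i,4],c[i],cv2.minAreaRect(pts),pts))
    return sorted(out,key=lambda b:-b[0])
def axis(n,pts,z):
    P=np.array([ray(n,u,v,z)[:2] for u,v in pts]);c=P.mean(0)
    w,V=np.linalg.eigh(np.cov((P-c).T));d=V[:,1]
    a=np.arctan2(d[1],d[0]); a=(a+np.pi/2)%np.pi-np.pi/2
    Q=(P-c)@V; return c,a,np.ptp(Q[:,1]),np.ptp(Q[:,0])
E
python3 - <<'E'
from m import *
t=np.load("top0.npy");s=np.load("scene0.npy")
def show(tag,n,im,c,box,z,k=1,amin=8):
    for b in blobs(cmask(im,c),*box,amin)[:k]:
        print(tag,n,"area",b[0],"px",b[1],"xy",*[np.round(q,3) for q in axis(n,b[3],z)])
show("trayred","top",t,"red",(100,170,170,215),12)
show("trayblue","top",t,"blue",(100,210,170,245),12)
show("redfin","top",t,"red",(280,190,320,235),50)
show("bluefin","top",t,"blue",(330,235,365,285),50)
show("redbase","top",t,"white",(280,185,320,240),12)
show("bluebase","top",t,"white",(330,235,365,290),12)
show("key w","top",t,"white",(298,150,325,175),40.5)
show("key g","top",t,"green",(318,155,345,180),40.5)
show("key k","top",t,"black",(340,160,365,182),40.5)
show("walls","top",t,"white",(205,185,255,250),20,6,4)
show("plate","top",t,"plate",(195,180,255,280),8)
sc=.7
show("trayred","scene",s,"red",(320,160,352,190),12)
show("trayblue","scene",s,"blue",(300,160,332,185),12)
show("redfin","scene",s,"red",(260,210,295,237),34)
show("bluefin","scene",s,"blue",(205,220,240,247),34)
show("key w","scene",s,"white",(300,230,325,250),40.5)
show("key g","scene",s,"green",(290,238,315,255),40.5)
show("key k","scene",s,"black",(280,248,302,265),40.5)
a=t[175:290,190:370,::-1];cv2.imwrite("pics/c1.png",cv2.resize(cv2.convertScaleAbs(a,alpha=1.6),None,fx=4.4,fy=4.4,interpolation=cv2.INTER_CUBIC))
E
```

```text
trayred top area 955 px [136.86 195.75] xy [583.76 319.96] -1.508 103.603 54.669
trayblue top area 1028 px [139.36 226.29] xy [509.95 308.59] 1.51 105.12 56.223
redfin top area 97 px [300.66 209.9 ] xy [552.   -73.04] 0.134 47.466 10.678
bluefin top area 116 px [347.21 259.85] xy [ 440.38 -179.77] 0.186 45.946 12.467
redbase top area 183 px [302.21 213.76] xy [549.16 -78.2 ] 0.112 78.438 30.997
bluebase top area 76 px [347.55 274.21] xy [ 409.22 -185.94] -1.511 25.648 16.279
key w top area 161 px [312.48 161.61] xy [669.38 -99.18] 0.929 37.37 36.132
key g top area 26 px [333.19 166.31] xy [ 659.03 -147.9 ] -1.445 23.907 14.394
key k top area 153 px [351.54 171.03] xy [ 648.57 -190.86] -1.243 35.165 33.692
walls top area 137 px [237.67 229.27] xy [507.41  73.12] 0.007 49.898 14.54Traceback (most recent call last):
  File "<stdin>", line 15, in <module>
  File "<stdin>", line 5, in show
  File "m.py", line 19, in axis
    P=np.array([ray(n,u,v,z)[:2] for u,v in pts]);c=P.mean(0)
                ~~~^^^^^^^^^
  File "h.py", line 9, in ray
    c=calibration(n);T=np.array(c["world_from_camera"])
ValueError: time passes only in moves, steps and waits
```

```bash
python3 - <<'E'
s=open("h.py").read()
s=s.replace("def proj","import functools\ncalibration=functools.lru_cache(None)(calibration)\ndef proj",1)
open("h.py","w").write(s)
E
cat > show.py <<'E'
from m import *
def show(tag,n,im,c,box,z,k=1,amin=8):
    for b in blobs(cmask(im,c),*box,amin)[:k]:
        print(tag,n,"area",b[0],"px",b[1],"xy",*[np.round(q,3) for q in axis(n,b[3],z)])
E
python3 - <<'E'
from show import *
t=np.load("top0.npy");s=np.load("scene0.npy")
show("walls","top",t,"white",(205,185,255,250),20,6,4)
show("plate","top",t,"plate",(195,180,255,280),8)
show("trayred","scene",s,"red",(320,160,352,190),12)
show("trayblue","scene",s,"blue",(300,160,332,185),12)
show("redfin","scene",s,"red",(260,210,295,237),34)
show("bluefin","scene",s,"blue",(205,220,240,247),34)
show("key w","scene",s,"white",(300,230,325,250),40.5)
show("key g","scene",s,"green",(290,238,315,255),40.5)
show("key k","scene",s,"black",(280,248,302,265),40.5)
a=t[175:290,190:370,::-1];cv2.imwrite("pics/c1.png",cv2.resize(cv2.convertScaleAbs(a,alpha=1.6),None,fx=4.4,fy=4.4,interpolation=cv2.INTER_CUBIC))
E
```

```text
walls top area 137 px [237.67 229.27] xy [507.41  73.12] 0.007 49.898 14.54
walls top area 133 px [216.51 226.92] xy [511.8  123.24] -0.19 51.787 14.122
walls top area 21 px [239.38 195.33] xy [588.72  72.19] -1.498 12.071 7.75
walls top area 18 px [225.  193.5] xy [592.39 106.66] 1.159 11.862 8.553
plate top area 2257 px [227.06 235.3 ] xy [494.25  99.03] -0.109 194.895 86.438
trayred scene area 257 px [336.53 175.95] xy [585.35 308.76] -1.476 119.999 57.891
trayblue scene area 238 px [315.48 172.82] xy [510.93 299.43] 1.531 121.449 61.103
redfin scene area 215 px [277.12 223.11] xy [551.75 -73.78] -0.881 88.061 56.58
bluefin scene area 46 px [221.63 226.43] xy [ 422.77 -156.24] 0.188 50.166 12.899
key w scene area 139 px [312.87 238.34] xy [ 672.12 -105.16] -1.503 49.475 43.985
```

View pics/c1.png

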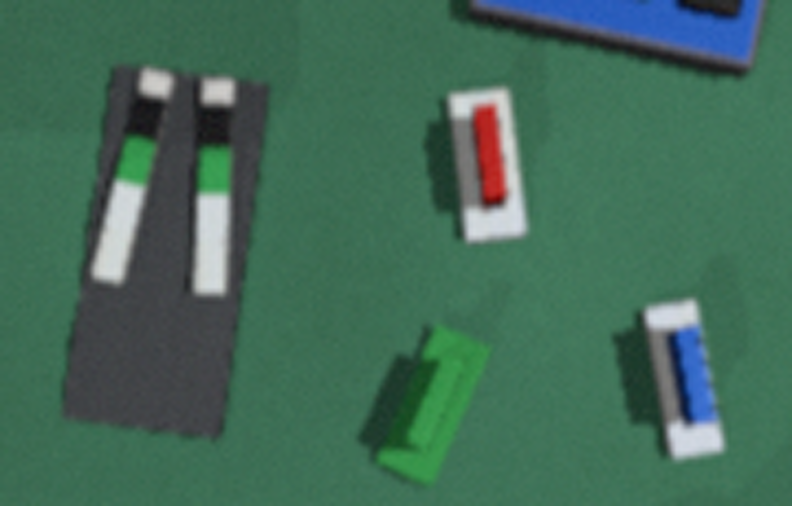

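```bash
cat > plan.py <<'E'
import sys
from h import *
np.set_printoptions(precision=3,suppress=True)
def plan(x,y,z,yaw):
    s=read_state();r=R.from_euler("xyz",s["tool_rot"]);g=R.from_euler("xyz",[-np.pi/2,0,yaw])
    print("t",round(s["clock"],2),"pos",s["eef_pos"],"yaw",s["tool_rot"],"F",s["force"],"w",round(s["width"],1),"turn",(r.inv()*g).as_rotvec()/np.radians(8))
    d=np.array([x,y,z])-s["eef_pos"]
    print("shift now-axes",r.inv().apply(d)/40,"after-turn axes",g.inv().apply(d)/40)
if __name__=="__main__": plan(*map(float,sys.argv[1:]))
E
python3 - <<'E'
from show import *
t=np.load("top0.npy");s=np.load("scene0.npy")
show("bluefin","scene",s,"blue",(205,215,245,250),34,2)
show("trayred","scene",s,"red",(310,160,365,190),10)
show("trayblue","scene",s,"blue",(290,160,335,190),10)
for n,c in(("red",(487,165)),("blue",(683,380)),("plate",(166,252))):
    print(n,ray("top",c[0]/4.4+190,c[1]/4.4+175,12 if n!="plate" else 8))
for b in blobs(cmask(t,"plate"),195,180,255,280)[:1]: print(b[2],ray("top",*b[2][0],8))
E
python3 plan.py 551.5 -74 120 -3.01
```

```text
bluefin scene area 46 px [221.63 226.43] xy [ 422.77 -156.24] 0.188 50.166 12.899
bluefin scene area 24 px [221.42 238.58] xy [ 454.22 -204.44] 0.14 50.159 12.402
trayred scene area 257 px [336.53 175.95] xy [584.09 312.51] -1.476 120.364 58.067
trayblue scene area 238 px [315.48 172.82] xy [509.45 303.15] 1.531 121.818 61.289
red [552.   -74.52  12.  ]
blue [ 438.84 -180.48   12.  ]
plate [501.05  97.79   8.  ]
((227.24493408203125, 231.19227600097656), (36.050174713134766, 81.72531127929688), 7.9893269538879395) [503.61  99.05   8.  ]
t 0.1 pos [ 224.991 -609.157  193.866] yaw [-1.573 -0.    -2.788] F [-0.459  0.739 -0.201] w 85.4 turn [0.012 1.591 0.002]
shift now-axes [-12.292   1.863  -9.719] after-turn axes [ -9.848   1.847 -12.192]
```

{"method": "apply_moves", "body": {
  "targets": [
    [0, 0, 0, 0, 0.8, 0],
    [0, 0, 0, 0, 0.8, 0],
    [-0.8, 0, -1, 0, 0, 0],
    [-0.8, 0, -1, 0, 0, 0],
    [-0.8, 0, -1, 0, 0, 0],
    [-0.8, 0, -1, 0, 0, 0],
    [-0.8, 0, -1, 0, 0, 0],
    [-0.8, 0, -1, 0, 0, 0],
    [-0.8, 0, -1, 0, 0, 0],
    [-0.8, 0, -1, 0, 0, 0],
    [-0.8, 0, -1, 0, 0, 0],
    [-0.8, 0, -1, 0, 0, 0]
  ],
  "jaw": 0
}}

```text
clock: 1.6
eef_pos: [491.0, -170.0, 194.5]
tool_rot: [-1.571, -0.0, -3.011]
force: [0.3, -1.1, -0.2]
width: 42.6
```

```bash
python3 plan.py 551.5 -74 100 -3.01
```

```text
t 1.6 pos [ 491.034 -169.982  194.535] yaw [-1.571 -0.    -3.011] F [ 0.316 -1.079 -0.215] w 42.6 turn [ 0.001 -0.009  0.002]
shift now-axes [-1.811  2.363 -2.183] after-turn axes [-1.813  2.363 -2.18 ]
```

{"method": "apply_moves", "body": {
  "targets": [
    [-0.9, 0, -1, 0, 0, 0],
    [-0.9, 0, -1, 0, 0, 0],
    [0, 0.5, -0.18, 0, 0, 0],
    [0, 0.9, 0, 0, 0, 0],
    [0, 0.9, 0, 0, 0, 0],
    [0, 0, 0, 0, 0, 0]
  ]
}}

```text
clock: 2.35
eef_pos: [548.0, -75.3, 100.3]
tool_rot: [-1.572, -0.006, -3.011]
force: [0.1, -0.1, 0.5]
width: 42.8
```

```bash
python3 plan.py 551.5 -74 20 -3.01; python3 - <<'E'
from show import *
s=get_image("scene");np.save("scene1.npy",s)
show("redfin","scene",s,"red",(260,210,295,237),34)
a=s[150:270,180:360,::-1];cv2.imwrite("pics/c2.png",cv2.resize(cv2.convertScaleAbs(a,alpha=1.3),None,fx=4.4,fy=4.4,interpolation=cv2.INTER_CUBIC))
E
```

```text
t 2.35 pos [547.953 -75.338 100.331] yaw [-1.572 -0.006 -3.011] F [ 0.056 -0.139  0.496] w 42.8 turn [ 0.011 -0.008  0.045]
shift now-axes [-0.105  2.008 -0.019] after-turn axes [-0.092  2.008 -0.022]
redfin scene area 238 px [277.12 223.1 ] xy [551.72 -73.75] -0.87 88.319 57.009
```

View pics/c2.png

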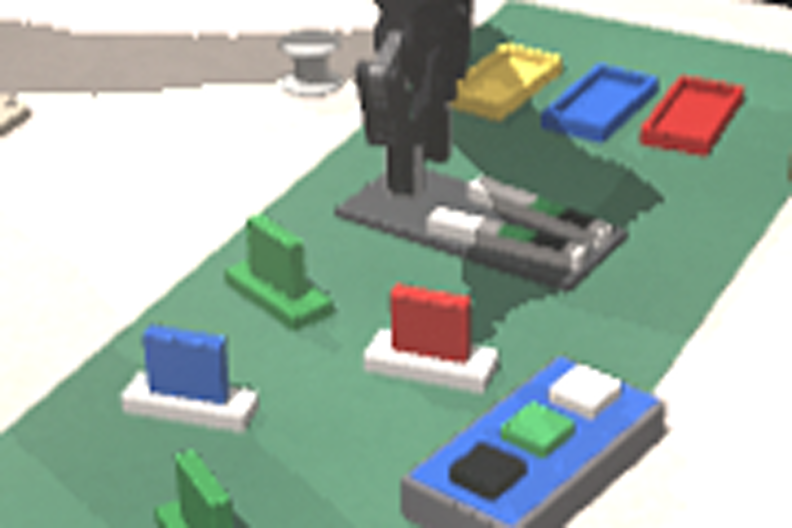

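```bash
python3 - <<'E'
from h import *
for P in((548,-75,100),(548,-75,106),(548,-100,106),(548,-50,106),(551.5,-74,56),(551.5,-74,12)):
    p=proj("scene",P);print(P,(p-[180,150])*4.4)
E
```

```text
(548, -75, 100) [419.63144004 230.71505555]
(548, -75, 106) [419.49583136 222.23773241]
(548, -100, 106) [400.25618928 241.21866896]
(548, -50, 106) [438.10223448 203.88151999]
(551.5, -74, 56) [426.32800576 292.00218897]
(551.5, -74, 12) [427.14669049 350.32448843]
```

{"method": "apply_moves", "body": {
  "targets": [
    [-0.1, 0.5, -0.02, 0, 0, 0.04],
    [0, 0.5, 0, 0, 0, 0],
    [0, 0.4, 0, 0, 0, 0],
    [0, 0.3, 0, 0, 0, 0],
    [0, 0.25, 0, 0, 0, 0],
    [0, 0, 0, 0, 0, 0],
    [0, 0, 0, 0, 0, 0]
  ]
}}

```text
clock: 3.28
eef_pos: [555.1, -74.4, 25.1]
tool_rot: [-1.571, 0.006, -3.011]
force: [0.3, 0.5, 0.2]
width: 42.6
```

```bash
python3 plan.py 551.5 -74 20 -3.01; python3 - <<'E'
from show import *
s=get_image("scene");np.save("scene1.npy",s)
a=s[150:270,180:360,::-1];cv2.imwrite("pics/c3.png",cv2.resize(cv2.convertScaleAbs(a,alpha=1.6,beta=20),None,fx=4.4,fy=4.4,interpolation=cv2.INTER_CUBIC))
E
```

```text
t 3.27 pos [555.1   -74.433  25.052] yaw [-1.571  0.006 -3.011] F [0.318 0.546 0.233] w 42.6 turn [-0.001 -0.009 -0.045]
shift now-axes [ 0.089  0.126 -0.022] after-turn axes [ 0.088  0.126 -0.023]
```

View pics/c3.png

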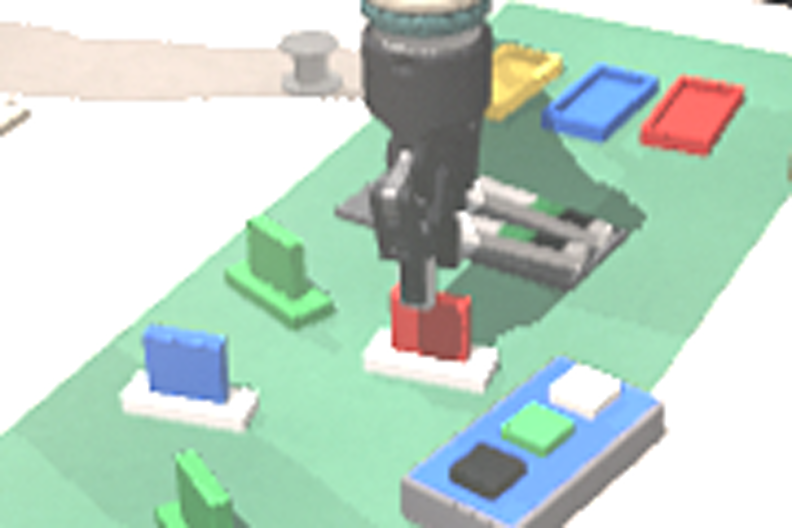

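{"method": "apply_moves", "body": {
  "targets": [
    [0.09, 0, -0.02, 0, 0, -0.04],
    [0, 0, 0, 0, 0, 0],
    [0, 0, 0, 0, 0, 0],
    [0, 0, 0, 0, 0, 0],
    [0, 0, 0, 0, 0, 0],
    [0, 0, 0, 0, 0, 0]
  ],
  "jaw": -1
}}

```text
clock: 4.08
eef_pos: [551.1, -74.0, 24.7]
tool_rot: [-1.571, 0.0, -3.011]
force: [0.0, 0.4, -0.3]
width: -0.1
```

```bash
python3 plan.py 551.5 -74 20 -3.01; python3 - <<'E'
from show import *
for P in((552,-84,25),(552,-84,44)): print((proj("scene",P)-[180,150])*4.4)
s=get_image("scene");np.save("scene1.npy",s)
a=s[180:260,230:330,::-1];cv2.imwrite("pics/c4.png",cv2.resize(cv2.convertScaleAbs(a,alpha=1.6,beta=20),None,fx=7,fy=7,interpolation=cv2.INTER_CUBIC))
E
```

```text
t 4.08 pos [551.131 -74.042  24.703] yaw [-1.571  0.    -3.011] F [ 0.01   0.368 -0.339] w -0.1 turn [ 0.    -0.009 -0.001]
shift now-axes [-0.009  0.118  0.   ] after-turn axes [-0.009  0.118  0.   ]
[420.32 341.5 ]
[419.91 316.2 ]
```

View pics/c4.png

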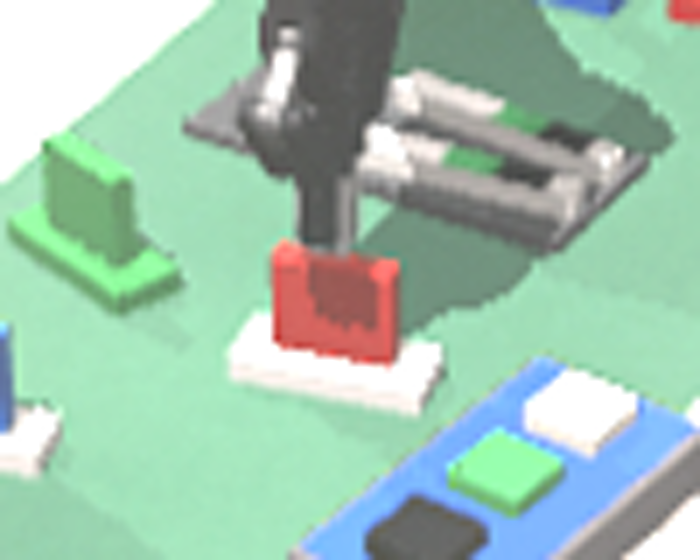

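```bash
python3 - <<'E'
from show import *
print(ray("scene",277.1,215,25),ray("scene",277.1,215,60))
for P in((551,-74,25),(551,-74,60)): print((proj("top",P)-[255,165])*7)
s=get_image("top")
a=s[165:245,255:365,::-1];cv2.imwrite("pics/c5.png",cv2.resize(cv2.convertScaleAbs(a,alpha=2,beta=20),None,fx=7,fy=7,interpolation=cv2.INTER_CUBIC))
E
```

```text
[526.12 -24.24  25.  ] [551.74 -73.13  60.  ]
[319.62 329.32]
[323.67 312.31]
```

View pics/c5.png

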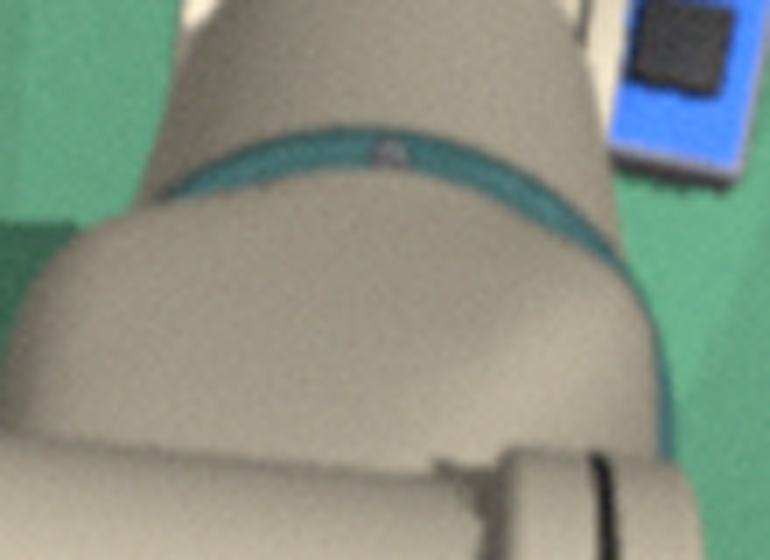

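The top view is blocked by the arm. The scene-view ray puts the shut fingertips at (551.7, -73.1, 60), although the TCP reads z = 25. I'll test this with a gentle touch on the fin top.

{"method": "apply_moves", "body": {
  "targets": [
    [0, 0.025, 0, 0, 0, 0],
    [0, 0.025, 0, 0, 0, 0],
    [0, 0.025, 0, 0, 0, 0],
    [0, 0, 0, 0, 0, 0]
  ]
}}

```text
clock: 4.68
eef_pos: [551.0, -74.0, 21.6]
tool_rot: [-1.571, -0.0, -3.011]
force: [-0.4, 0.3, 0.3]
width: 0.0
```

{"method": "apply_moves", "body": {
  "targets": [
    [0, 0.025, 0, 0, 0, 0],
    [0, 0.025, 0, 0, 0, 0],
    [0, 0, 0, 0, 0, 0]
  ]
}}

```text
clock: 5.05
eef_pos: [551.1, -74.0, 19.6]
tool_rot: [-1.571, -0.0, -3.011]
force: [-0.1, 0.6, -0.7]
width: -0.1
```

{"method": "apply_moves", "body": {
  "targets": [
    [0, 0.025, 0, 0, 0, 0],
    [0, 0.025, 0, 0, 0, 0],
    [0, 0.025, 0, 0, 0, 0],
    [0, 0, 0, 0, 0, 0]
  ]
}}

```text
clock: 5.55
eef_pos: [551.2, -74.0, 19.4]
tool_rot: [-1.571, 0.001, -3.011]
force: [-5.5, 0.3, 23.6]
width: -0.4
```

Contact comes at reading z ≈ 19.5 on the 56 mm fin top. The real tip is therefore about 36.5 mm above the reading, and stiffness is about 8 N/mm. I back off, open, and descend to the corrected height.

{"method": "apply_moves", "body": {
  "targets": [
    [0, -0.25, 0, 0, 0, 0],
    [0, 0, 0, 0, 0, 0],
    [0, 0, 0, 0, 0, 0],
    [0, 0, 0, 0, 0, 0],
    [0, 0.25, 0, 0, 0, 0],
    [0, 0.25, 0, 0, 0, 0],
    [0, 0.2, 0, 0, 0, 0],
    [0, 0, 0, 0, 0, 0]
  ],
  "jaw": 0
}}

```text
clock: 6.55
eef_pos: [550.3, -74.0, -2.3]
tool_rot: [-1.571, -0.002, -3.011]
force: [0.0, 1.0, -1.0]
width: 42.8
```

```bash
python3 plan.py 551.5 -74 -16 -3.01
```

```text
t 6.55 pos [550.297 -73.96   -2.338] yaw [-1.571 -0.002 -3.011] F [ 0.045  1.034 -0.962] w 42.8 turn [ 0.003 -0.009  0.013]
shift now-axes [-0.03   0.342  0.005] after-turn axes [-0.03   0.342  0.005]
```

{"method": "apply_moves", "body": {
  "targets": [
    [0, 0.17, 0, 0, 0, 0],
    [-0.03, 0.17, 0, 0, 0, 0],
    [0, 0, 0, 0, 0, 0]
  ]
}}

```text
clock: 6.92
eef_pos: [552.0, -73.8, -15.5]
tool_rot: [-1.571, -0.001, -3.011]
force: [-0.2, 0.4, 0.0]
width: 42.8
```

{"method": "apply_moves", "body": {
  "targets": [
    [0, 0, 0, 0, 0, 0],
    [0, 0, 0, 0, 0, 0],
    [0, 0, 0, 0, 0, 0],
    [0, 0, 0, 0, 0, 0],
    [0, 0, 0, 0, 0, 0]
  ],
  "jaw": -1
}}

```text
clock: 7.55
eef_pos: [552.6, -73.9, -14.6]
tool_rot: [-1.571, 0.001, -3.011]
force: [-0.2, -0.1, 3.8]
width: 11.4
```

Gripped (11.4 mm). Next I lift, turn to the gauge yaw, and carry it to a point before the mouth.

{"method": "apply_moves", "body": {
  "targets": [
    [0, -0.3, 0, 0, 0, 0],
    [0, -0.7, 0, 0, 0, 0],
    [0, -0.8, 0, 0, 0, 0],
    [0, 0, 0, 0, 0.8, 0],
    [0, 0, 0, 0, 0.9, 0],
    [0, 0, 0, 0, 0, 0]
  ]
}}

```text
clock: 8.3
eef_pos: [552.1, -73.8, 57.5]
tool_rot: [-1.571, -0.0, 3.036]
force: [0.1, -0.5, -1.7]
width: 11.0
```

```bash
python3 plan.py 435.5 105.9 56 -3.246
```

```text
t 8.3 pos [552.076 -73.782  57.492] yaw [-1.571 -0.     3.036] F [ 0.119 -0.467 -1.749] w 11.0 turn [-0.002 -0.009  0.   ]
shift now-axes [ 3.372  0.037 -4.16 ] after-turn axes [ 3.367  0.037 -4.164]
```

{"method": "apply_moves", "body": {
  "targets": [
    [0.6, 0, -0.7, 0, 0, 0],
    [0.6, 0, -0.7, 0, 0, 0],
    [0.6, 0, -0.7, 0, 0, 0],
    [0.6, 0, -0.7, 0, 0, 0],
    [0.57, 0, -0.7, 0, 0, 0],
    [0.4, 0, -0.66, 0, 0, 0],
    [0, 0, 0, 0, 0, 0],
    [0, 0, 0, 0, 0, 0]
  ]
}}

```text
clock: 9.3
eef_pos: [436.5, 105.5, 57.3]
tool_rot: [-1.571, 0.001, 3.036]
force: [1.0, -0.5, -1.0]
width: 11.5
```

```bash
python3 plan.py 435.5 105.9 -4 -3.246; python3 - <<'E'
from show import *
s=get_image("scene");np.save("scene1.npy",s)
show("redfin","scene",s,"red",(200,130,310,210),64,2)
a=s[150:230,200:320,::-1];cv2.imwrite("pics/c6.png",cv2.resize(cv2.convertScaleAbs(a,alpha=1.6,beta=20),None,fx=6,fy=6,interpolation=cv2.INTER_CUBIC))
E
```

```text
t 9.3 pos [436.476 105.548  57.259] yaw [-1.571  0.001  3.036] F [ 0.971 -0.523 -0.972] w 11.5 turn [-0.001 -0.01  -0.005]
shift now-axes [ 0.026  1.531 -0.006] after-turn axes [ 0.025  1.531 -0.006]
redfin scene area 53 px [274.49 167.45] xy [411.68 180.14] -1.094 98.786 16.302
redfin scene area 10 px [264.1 166.5] xy [377.14 171.28] -1.046 69.165 3.096
```

View pics/c6.png

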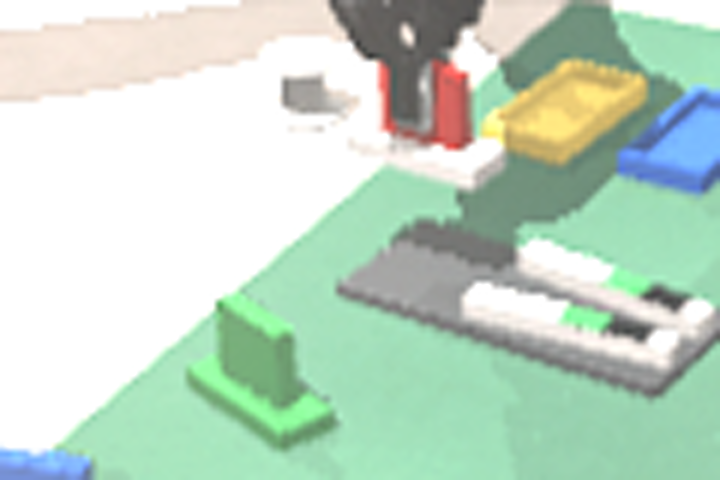

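The bar is held upright and parallel to the gauge, ahead of the mouth. I lower it.

{"method": "apply_moves", "body": {
  "targets": [
    [0.02, 0.4, 0, 0, 0, 0],
    [0, 0.5, 0, 0, 0, 0],
    [0, 0.4, 0, 0, 0, 0],
    [0, 0.2, 0, 0, 0, 0],
    [0, 0.05, 0, 0, 0, 0],
    [0, 0, 0, 0, 0, 0]
  ]
}}

```text
clock: 10.1
eef_pos: [433.5, 105.1, -2.8]
tool_rot: [-1.569, -0.005, 3.034]
force: [-0.2, 0.6, -1.9]
width: 10.9
```

{"method": "apply_moves", "body": {
  "targets": [
    [0, 0.025, 0, 0, 0, 0],
    [0, 0.025, 0, 0, 0, 0],
    [0, 0, 0, 0, 0, 0]
  ]
}}

```text
clock: 10.48
eef_pos: [433.2, 105.7, -4.8]
tool_rot: [-1.57, -0.005, 3.034]
force: [0.4, -0.3, -1.5]
width: 11.5
```

{"method": "apply_moves", "body": {
  "targets": [
    [-0.05, 0.025, 0, 0, 0, 0],
    [0, 0.025, 0, 0, 0, 0],
    [0, 0.015, 0, 0, 0, 0],
    [0, 0, 0, 0, 0, 0]
  ]
}}

```text
clock: 10.98
eef_pos: [435.6, 105.5, -6.6]
tool_rot: [-1.57, -0.004, 3.034]
force: [-1.4, -0.1, 10.5]
width: 11.1
```

{"method": "apply_moves", "body": {
  "targets": [
    [-0.05, -0.015, 0, 0, 0, 0],
    [-0.25, 0, 0, 0, 0, 0],
    [-0.25, 0, 0, 0, 0, 0],
    [-0.25, 0, 0, 0, 0, 0],
    [-0.1, 0, 0, 0, 0, 0],
    [0, 0, 0, 0, 0, 0]
  ]
}}

```text
clock: 11.72
eef_pos: [467.9, 102.3, -6.4]
tool_rot: [-1.571, -0.011, 3.035]
force: [-6.7, 1.3, 13.3]
width: 11.4
```

```bash
python3 plan.py 483.2 100.9 -6 -3.246
```

```text
t 11.72 pos [467.853 102.305  -6.364] yaw [-1.571 -0.011  3.035] F [-6.715  1.309 13.265] w 11.4 turn [-0.001 -0.018  0.076]
shift now-axes [-0.385 -0.013 -0.006] after-turn axes [-0.385 -0.009 -0.005]
```

{"method": "apply_moves", "body": {
  "targets": [
    [0, -0.025, 0, 0, 0, 0],
    [-0.1, 0, 0, 0, 0, 0],
    [-0.1, 0, 0, 0, 0, 0],
    [-0.1, 0, 0, 0, 0, 0],
    [-0.05, 0, 0, 0, 0, 0],
    [0, 0, 0, 0, 0, 0]
  ]
}}

```text
clock: 12.48
eef_pos: [481.9, 101.2, -6.2]
tool_rot: [-1.571, -0.011, 3.035]
force: [-6.1, 3.5, 5.7]
width: 11.4
```

{"method": "apply_moves", "body": {
  "targets": [
    [-0.025, 0, 0, 0, 0, 0],
    [-0.025, 0, 0, 0, 0, 0],
    [0, 0, 0, 0, 0, 0]
  ]
}}

```text
clock: 12.85
eef_pos: [481.9, 101.2, -6.1]
tool_rot: [-1.571, -0.015, 3.035]
force: [-9.8, 2.7, 11.5]
width: 10.9
```

{"method": "apply_moves", "body": {
  "targets": [
    [-0.03, 0, 0, 0, 0, 0],
    [-0.03, 0, 0, 0, 0, 0],
    [0, 0, 0, 0, 0, 0]
  ]
}}

```text
clock: 13.22
eef_pos: [482.1, 101.2, -6.0]
tool_rot: [-1.571, -0.018, 3.036]
force: [-13.3, 3.9, 15.4]
width: 11.0
```

{"method": "apply_moves", "body": {
  "targets": [
    [0.04, -0.02, 0, 0, 0, 0],
    [0, 0, 0, 0, 0, 0],
    [0, 0, 0, 0, 0, 0],
    [0, 0, 0, 0, 0, 0],
    [0, 0, 0, 0, 0, 0],
    [0, -0.5, 0, 0, 0, 0],
    [0, -0.8, 0, 0, 0, 0],
    [0, -0.9, 0, 0, 0, 0],
    [0, -0.6, 0, 0, 0, 0],
    [0, 0, 0, 0, 0, 0]
  ],
  "jaw": 0
}}

```text
clock: 14.48
eef_pos: [489.6, 100.2, 108.2]
tool_rot: [-1.571, -0.002, 3.034]
force: [-0.7, 0.7, -0.8]
width: 42.8
```

```bash
python3 plan.py 669.4 -99.2 50 -3.0; python3 - <<'E'
from show import *
s=get_image("scene");np.save("scene1.npy",s)
show("redfin","scene",s,"red",(220,160,310,215),42,2)
print(proj("scene",(483.2,100.9,36)))
a=s[160:220,230:320,::-1];cv2.imwrite("pics/c7.png",cv2.resize(cv2.convertScaleAbs(a,alpha=1.6,beta=20),None,fx=7,fy=7,interpolation=cv2.INTER_CUBIC))
E
```

```text
t 14.47 pos [489.618 100.191 108.2  ] yaw [-1.571 -0.002  3.034] F [-0.653  0.673 -0.788] w 42.8 turn [ 0.002 -1.782  0.013]
shift now-axes [-5.005  1.445  4.475] after-turn axes [-3.746  1.455  5.569]
redfin scene area 165 px [282.19 187.91] xy [479.96 100.69] -0.961 103.372 47.913
[283.13 189.71]
```

View pics/c7.png

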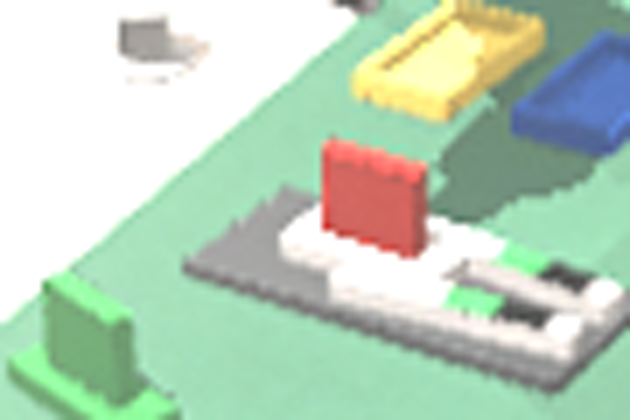

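The red bar is wedged with its fin near (480,100.7) and its leading edge ahead of the green band, at gauge x ≈ 40. That is the white band. Next I go to the white key.

{"method": "apply_moves", "body": {
  "targets": [
    [-0.62, 0, 0.56, 0, 0, 0],
    [-0.62, 0, 0.56, 0, 0, 0],
    [-0.62, 0, 0.56, 0, 0, 0],
    [-0.62, 0, 0.56, 0, 0, 0],
    [-0.62, 0, 0.56, 0, 0, 0],
    [-0.62, 0, 0.56, 0, 0, 0],
    [-0.62, 0, 0.56, 0, 0, 0],
    [-0.62, 0.3, 0.56, 0, 0, 0],
    [0, 0.8, 0, 0, 0, 0],
    [0, 0.6, 0, 0, 0, 0],
    [0, 0, 0, 0, 0, 0],
    [0, 0, 0, 0, 0, 0]
  ],
  "jaw": -1
}}

```text
clock: 16.02
eef_pos: [666.0, -99.8, 37.8]
tool_rot: [-1.569, -0.005, 3.034]
force: [0.1, 1.2, -0.2]
width: -0.1
```

```bash
python3 plan.py 669.4 -99.2 12 -3.246;  python3 - <<'E'
from show import *
s=get_image("scene");np.save("scene1.npy",s)
print((proj("scene",(669.4,-99.2,40.5))-[260,180])*7)
a=s[180:265,260:360,::-1];cv2.imwrite("pics/c8.png",cv2.resize(cv2.convertScaleAbs(a,alpha=1.4,beta=20),None,fx=7,fy=7,interpolation=cv2.INTER_CUBIC))
E
```

```text
t 16.02 pos [666.009 -99.821  37.838] yaw [-1.569 -0.005  3.034] F [ 0.149  1.218 -0.235] w -0.1 turn [-0.01  -0.023  0.039]
shift now-axes [-0.086  0.645 -0.025] after-turn axes [-0.083  0.646 -0.024]
[369.67 397.9 ]
```

View pics/c8.png

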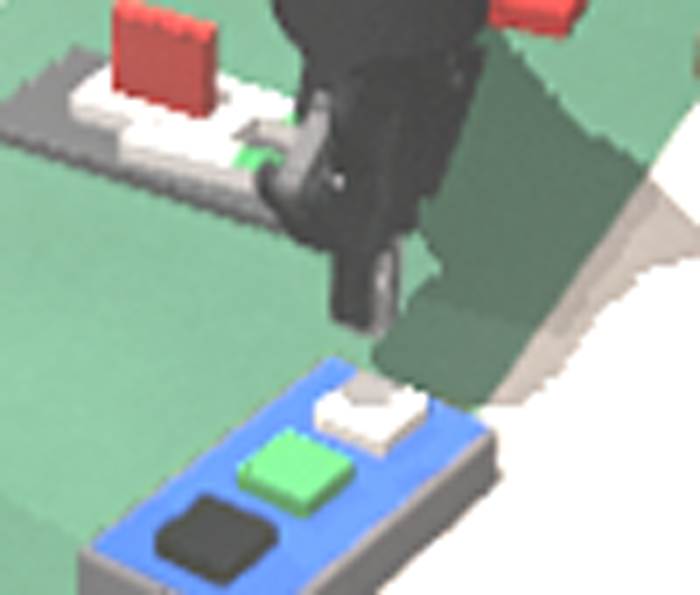

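The fingers are over the white key at (370,405), and the red bar still sits before the green band. I descend to just above the key.

{"method": "apply_moves", "body": {
  "targets": [
    [-0.08, 0.3, 0, 0, 0, 0],
    [0, 0.3, -0.02, 0, 0, 0],
    [0, 0.1, 0, 0, 0, 0],
    [0, 0.05, 0, 0, 0, 0],
    [0, 0, 0, 0, 0, 0],
    [0, 0, 0, 0, 0, 0]
  ]
}}

```text
clock: 16.82
eef_pos: [669.2, -99.3, 8.2]
tool_rot: [-1.569, -0.005, 3.034]
force: [0.2, -0.4, 0.7]
width: -0.2
```

{"method": "apply_moves", "body": {
  "targets": [
    [0, 0.025, 0, 0, 0, 0],
    [0, 0.025, 0, 0, 0, 0],
    [0, 0, 0, 0, 0, 0]
  ]
}}

```text
clock: 17.2
eef_pos: [668.9, -99.1, 5.7]
tool_rot: [-1.57, -0.006, 3.034]
force: [-0.0, 0.0, -0.1]
width: 0.0
```

{"method": "apply_moves", "body": {
  "targets": [
    [0, 0.025, 0, 0, 0, 0],
    [0, 0.025, 0, 0, 0, 0],
    [0, 0, 0, 0, 0, 0]
  ]
}}

```text
clock: 17.58
eef_pos: [669.0, -99.2, 3.9]
tool_rot: [-1.57, -0.005, 3.034]
force: [-0.7, 0.2, 2.4]
width: 0.2
```

{"method": "apply_moves", "body": {
  "targets": [
    [0, 0.025, 0, 0, 0, 0],
    [0, 0.025, 0, 0, 0, 0],
    [0, 0, 0, 0, 0, 0]
  ]
}}

```text
clock: 17.95
eef_pos: [669.0, -99.2, 2.3]
tool_rot: [-1.57, -0.005, 3.034]
force: [-1.9, 1.3, 5.6]
width: 0.1
```

{"method": "apply_moves", "body": {
  "targets": [
    [0, 0.025, 0, 0, 0, 0],
    [0, 0.025, 0, 0, 0, 0],
    [0, 0, 0, 0, 0, 0],
    [0, 0, 0, 0, 0, 0]
  ]
}}

```text
clock: 18.45
eef_pos: [669.0, -99.2, 0.4]
tool_rot: [-1.57, -0.005, 3.034]
force: [-1.1, 0.8, 5.9]
width: 0.3
```

{"method": "apply_moves", "body": {
  "targets": [
    [0, 0.02, 0, 0, 0, 0],
    [0, 0, 0, 0, 0, 0],
    [0, 0, 0, 0, 0, 0]
  ]
}}

```text
clock: 18.82
eef_pos: [669.0, -99.2, -0.8]
tool_rot: [-1.57, -0.005, 3.034]
force: [-0.1, 0.7, 4.4]
width: 0.1
```

The force fell from 5.9 to 4.4 N at about 5 mm, so the key clicked. I retract and return to the bar.

{"method": "apply_moves", "body": {
  "targets": [
    [0, -0.5, 0, 0, 0, 0],
    [0, -1, 0, 0, 0, 0],
    [0, -1, 0, 0, 0, 0],
    [0.62, 0, -0.56, 0, 0, 0],
    [0.62, 0, -0.56, 0, 0, 0],
    [0.62, 0, -0.56, 0, 0, 0],
    [0.62, 0, -0.56, 0, 0, 0],
    [0.62, 0, -0.56, 0, 0, 0],
    [0.62, 0, -0.56, 0, 0, 0],
    [0.62, 0, -0.56, 0, 0, 0],
    [0.62, 0, -0.56, 0, 0, 0],
    [0, 0, 0, 0, 0, 0]
  ],
  "jaw": 0
}}

```text
clock: 20.32
eef_pos: [489.9, 102.9, 100.4]
tool_rot: [-1.571, -0.007, 3.038]
force: [1.3, -0.5, -0.2]
width: 42.7
```

```bash
python3 plan.py 482 101.2 -6.5 -3.246;  python3 - <<'E'
from show import *
s=get_image("scene");np.save("scene1.npy",s)
show("redfin","scene",s,"red",(220,160,310,215),42,2)
show("bluefin","scene",s,"blue",(205,215,245,250),34,2)
E
```

```text
t 20.32 pos [489.909 102.905 100.409] yaw [-1.571 -0.007  3.038] F [ 1.282 -0.455 -0.164] w 42.7 turn [0.002 0.007 0.048]
shift now-axes [0.175 2.674 0.064] after-turn axes [0.192 2.673 0.063]
redfin scene area 163 px [282.21 187.97] xy [480.2  100.36] -0.963 103.317 47.803
bluefin scene area 19 px [209.26 226.84] xy [ 393.35 -173.02] 0.193 26.023 8.336
```

{"method": "apply_moves", "body": {
  "targets": [
    [0.1, 0.6, 0.06, 0, 0, 0],
    [0.09, 0.7, 0, 0, 0, 0],
    [0, 0.6, 0, 0, 0, 0],
    [0, 0.4, 0, 0, 0, 0],
    [0, 0.25, 0, 0, 0, 0],
    [0, 0.1, 0, 0, 0, 0],
    [0, 0, 0, 0, 0, 0]
  ]
}}

```text
clock: 21.25
eef_pos: [483.5, 98.4, -5.9]
tool_rot: [-1.57, -0.005, 3.034]
force: [-0.9, 0.1, 0.7]
width: 42.6
```

{"method": "apply_moves", "body": {
  "targets": [
    [0, 0, 0, 0, 0, 0],
    [0, 0, 0, 0, 0, 0],
    [0, 0, 0, 0, 0, 0],
    [0, 0, 0, 0, 0, 0],
    [0, 0, 0, 0, 0, 0]
  ],
  "jaw": -1
}}

```text
clock: 21.88
eef_pos: [483.9, 100.3, -5.7]
tool_rot: [-1.571, -0.004, 3.036]
force: [1.0, 5.2, 3.0]
width: 11.4
```

{"method": "apply_moves", "body": {
  "targets": [
    [0, -0.05, 0, 0, 0, 0],
    [0, -0.1, 0, 0, 0, 0],
    [0, -0.3, 0, 0, 0, 0],
    [0, -0.6, 0, 0, 0, 0],
    [0, -0.6, 0, 0, 0, 0],
    [0, 0, 0, 0, 0, 0]
  ]
}}

```text
clock: 22.62
eef_pos: [484.4, 97.8, 61.3]
tool_rot: [-1.569, -0.002, 3.033]
force: [0.0, -0.5, -2.5]
width: 11.2
```

```bash
python3 plan.py 584 319 55 -4.65;  python3 - <<'E'
from show import *
s=get_image("scene");np.save("scene1.npy",s)
show("redfin","scene",s,"red",(220,120,310,215),92,2)
show("bluefin","scene",s,"blue",(195,205,255,260),34,2)
a=s[120:260,180:360,::-1];cv2.imwrite("pics/c9.png",cv2.resize(cv2.convertScaleAbs(a,alpha=1.4,beta=20),None,fx=4.2,fy=4.2,interpolation=cv2.INTER_CUBIC))
E
```

```text
t 22.62 pos [484.439  97.784  61.261] yaw [-1.569 -0.002  3.033] F [ 0.022 -0.472 -2.54 ] w 11.2 turn [-0.021 10.024  0.006]
shift now-axes [-1.874  0.143 -5.768] after-turn axes [ 5.364  0.157 -2.829]
redfin scene area 57 px [286.75 170.6 ] xy [483.63 125.86] -1.146 91.347 16.374
redfin scene area 15 px [276.27 169.93] xy [452.06 115.61] -1.064 71.377 3.725
bluefin scene area 35 px [205.71 226.4 ] xy [ 383.26 -175.58] 0.206 47.516 10.484
```

View pics/c9.png

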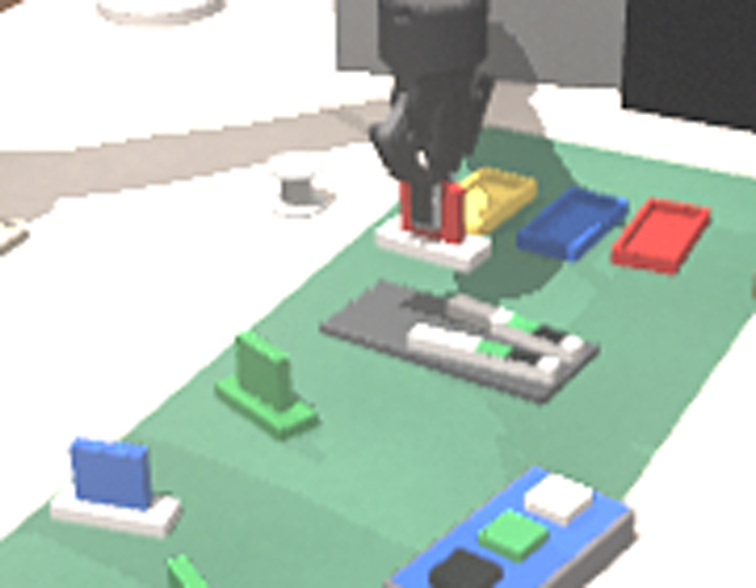

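The red bar is held and lifted. Blue was knocked aside, so I'll re-measure it later. Next I turn for the red tray.

{"method": "apply_moves", "body": {
  "targets": [
    [0, 0, 0, 0, -1, 0],
    [0, 0, 0, 0, -1, 0],
    [0, 0, 0, 0, -1, 0],
    [0, 0, 0, 0, -1, 0],
    [0, 0, 0, 0, -1, 0],
    [0, 0, 0, 0, -1, 0],
    [0, 0, 0, 0, -1, 0],
    [0, 0, 0, 0, -1, 0],
    [0, 0, 0, 0, -1, 0],
    [0, 0, 0, 0, -1, 0],
    [0, 0, 0, 0, -1, 0],
    [0, 0, 0, 0, -1, 0]
  ]
}}

```text
clock: 24.18
eef_pos: [482.4, 98.2, 58.7]
tool_rot: [-1.579, -0.001, -1.57]
force: [0.3, -0.3, -1.3]
width: 11.2
```

```bash
python3 plan.py 584 318 55 -1.51
```

```text
t 24.18 pos [482.368  98.159  58.73 ] yaw [-1.579 -0.001 -1.57 ] F [ 0.268 -0.263 -1.312] w 11.2 turn [ 0.056 -0.427  0.005]
shift now-axes [-5.493  0.068  2.548] after-turn axes [-5.331  0.093  2.87 ]
```

{"method": "apply_moves", "body": {
  "targets": [
    [0, 0, 0, 0.05, -0.43, 0],
    [-0.9, 0, 0.48, 0, 0, 0],
    [-0.9, 0, 0.48, 0, 0, 0],
    [-0.9, 0, 0.48, 0, 0, 0],
    [-0.9, 0, 0.48, 0, 0, 0],
    [-0.9, 0, 0.48, 0, 0, 0],
    [-0.85, 0, 0.46, 0, 0, 0],
    [0, 0, 0, 0, 0, 0],
    [0, 0, 0, 0, 0, 0]
  ]
}}

```text
clock: 25.3
eef_pos: [584.3, 317.4, 58.8]
tool_rot: [-1.572, -0.003, -1.514]
force: [0.6, -1.5, -1.3]
width: 11.4
```

```bash
python3 plan.py 584 320 -5 -1.51; python3 - <<'E'
from show import *
s=get_image("scene");np.save("scene1.npy",s)
a=s[120:200,270:390,::-1];cv2.imwrite("pics/c10.png",cv2.resize(cv2.convertScaleAbs(a,alpha=1.4,beta=20),None,fx=6,fy=6,interpolation=cv2.INTER_CUBIC))
E
```

```text
t 25.3 pos [584.344 317.422  58.797] yaw [-1.572 -0.003 -1.514] F [ 0.625 -1.507 -1.251] w 11.4 turn [ 0.006 -0.031  0.019]
shift now-axes [-0.069  1.595 -0.004] after-turn axes [-0.065  1.595 -0.005]
```

View pics/c10.png

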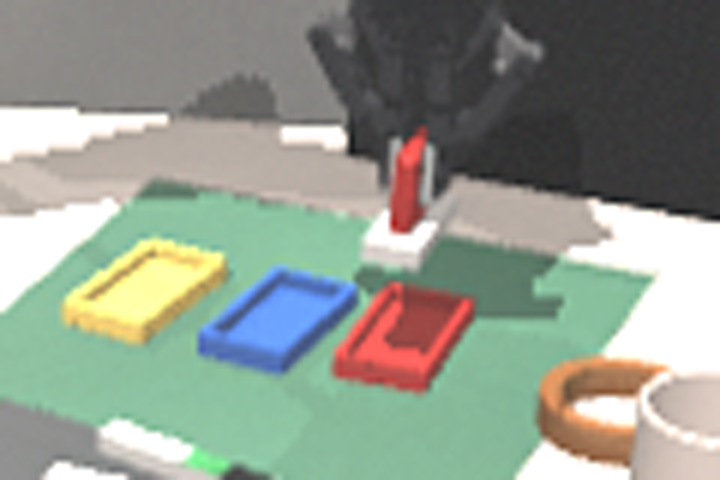

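```bash
python3 - <<'E'
from show import *
t=np.load("top0.npy");s=np.load("scene0.npy")
print(ray("scene",337.7,175,15))
for n,im,c,box in(("top",t,"red",(100,170,170,215)),("top",t,"blue",(100,210,170,245)),("scene",s,"red",(310,160,365,190)),("scene",s,"blue",(290,160,335,190))):
    b=blobs(cmask(im,c),*box)[0]
    q=cv2.boxPoints(b[2]); P=np.array([ray(n,u,v,15 if n=="top" else 15)[:2] for u,v in q]);print(n,c,P.ravel(),P.mean(0))
    h=cv2.convexHull(b[3])[:,0]; 
    W=np.array([ray(n,u,v,15)[:2] for u,v in h]);print("  hull x",W[:,0].min(),W[:,0].max(),"y",W[:,1].min(),W[:,1].max())
E
```

```text
[588.46 310.98  15.  ]
top red [607.45 375.45 613.48 270.03 559.32 264.62 553.28 369.23] [583.38 319.83]
  hull x 554.665333508173 612.9551879930798 y 266.68939672118 371.1686814498156
top blue [484.86 360.5  541.02 360.3  534.63 254.25 478.67 255.28] [509.79 307.58]
  hull x 479.99056146217663 540.4383355322911 y 254.45160022331297 360.44020020855885
scene red [568.58 245.29 533.5  364.62 607.11 364.78 636.56 247.64] [586.44 305.58]
  hull x 556.9564625016387 618.0818124201994 y 245.3814628966611 364.7495622242766
scene blue [479.85 248.47 488.91 406.67 547.63 342.02 534.81 195.23] [512.8 298.1]
  hull x 480.9413615142171 544.0348963887326 y 234.52541683249774 355.39612454427834
```

{"method": "apply_moves", "body": {
  "targets": [
    [-0.06, 0.4, 0, 0, 0, 0],
    [0, 0.4, 0, 0, 0, 0],
    [0, 0.4, 0, 0, 0, 0],
    [0, 0.2, 0, 0, 0, 0],
    [0, 0.15, 0, 0, 0, 0],
    [0, 0, 0, 0, 0, 0],
    [0, 0, 0, 0, 0, 0]
  ]
}}

```text
clock: 26.22
eef_pos: [585.8, 321.6, -1.5]
tool_rot: [-1.568, -0.0, -1.514]
force: [0.4, 0.2, -1.2]
width: 11.2
```

{"method": "apply_moves", "body": {
  "targets": [
    [0, 0.025, 0, 0, 0, 0],
    [0, 0.025, 0, 0, 0, 0],
    [0, 0.025, 0, 0, 0, 0],
    [0, 0, 0, 0, 0, 0]
  ]
}}

```text
clock: 26.72
eef_pos: [585.3, 321.3, -5.2]
tool_rot: [-1.57, -0.001, -1.514]
force: [1.1, 0.1, -1.5]
width: 11.2
```

{"method": "apply_moves", "body": {
  "targets": [
    [0.04, 0.025, 0, 0, 0, 0],
    [0, 0.025, 0, 0, 0, 0],
    [0, 0.025, 0, 0, 0, 0],
    [0, 0, 0, 0, 0, 0]
  ]
}}

```text
clock: 27.22
eef_pos: [585.4, 319.7, -8.2]
tool_rot: [-1.57, -0.001, -1.514]
force: [0.3, -0.5, -1.2]
width: 11.5
```

{"method": "apply_moves", "body": {
  "targets": [
    [0, 0.02, 0, 0, 0, 0],
    [0, 0.02, 0, 0, 0, 0],
    [0, 0, 0, 0, 0, 0]
  ]
}}

```text
clock: 27.6
eef_pos: [585.5, 319.9, -8.6]
tool_rot: [-1.569, -0.0, -1.513]
force: [-1.9, 0.3, 6.5]
width: 11.4
```

Floor contact at -8.6, as predicted. I release and retreat, then check the tray and re-measure blue.

{"method": "apply_moves", "body": {
  "targets": [
    [0, -0.015, 0, 0, 0, 0],
    [0, 0, 0, 0, 0, 0],
    [0, 0, 0, 0, 0, 0],
    [0, 0, 0, 0, 0, 0],
    [0, -0.3, 0, 0, 0, 0],
    [0, -0.6, 0, 0, 0, 0],
    [0, -0.9, 0, 0, 0, 0],
    [0, -0.9, 0, 0, 0, 0],
    [0, -0.5, 0, 0, 0, 0],
    [0, 0, 0, 0, 0, 0]
  ],
  "jaw": 0
}}

```text
clock: 28.85
eef_pos: [586.7, 320.6, 121.6]
tool_rot: [-1.565, 0.002, -1.514]
force: [0.2, 0.6, -1.1]
width: 42.7
```

```bash
python3 - <<'E'
from show import *
t=get_image("top");s=get_image("scene");np.save("top2.npy",t)
show("redfin","scene",s,"red",(310,140,365,190),39,2)
show("bluefin","top",t,"blue",(325,225,385,300),50)
show("blue all","scene",s,"blue",(180,205,260,260),34,2)
show("bluebase","top",t,"white",(325,230,385,300),12,3)
A=cv2.resize(cv2.convertScaleAbs(t[225:300,320:390,::-1],alpha=1.6),(390,418),interpolation=cv2.INTER_CUBIC)
B=cv2.resize(cv2.convertScaleAbs(s[130:205,290:360,::-1],alpha=1.4),(390,418),interpolation=cv2.INTER_CUBIC)
cv2.imwrite("pics/c11.png",np.hstack([A,B]))
E
python3 plan.py 430 -190 120 -3.0
```

```text
redfin scene area 189 px [336.52 173.34] xy [595.31 277.08] -1.346 184.04 63.511
bluefin top area 119 px [356.03 277.42] xy [ 401.67 -199.55] 0.183 45.379 12.981
blue all scene area 35 px [205.77 226.4 ] xy [ 383.4  -175.51] 0.205 47.506 9.794
bluebase top area 70 px [355.59 291.54] xy [ 369.94 -204.53] -1.521 25.489 16.106
bluebase top area 61 px [350.95 263.33] xy [ 434.61 -193.81] -1.493 25.753 14.023
t 28.95 pos [584.916 319.552 118.748] yaw [-1.57  -0.001 -1.513] F [-0.037 -0.535 -0.544] w 42.8 turn [-0.01  10.646 -0.001]
shift now-axes [12.496 -0.026 -4.596] after-turn axes [ 5.632 -0.031 12.065]
```

View pics/c11.png

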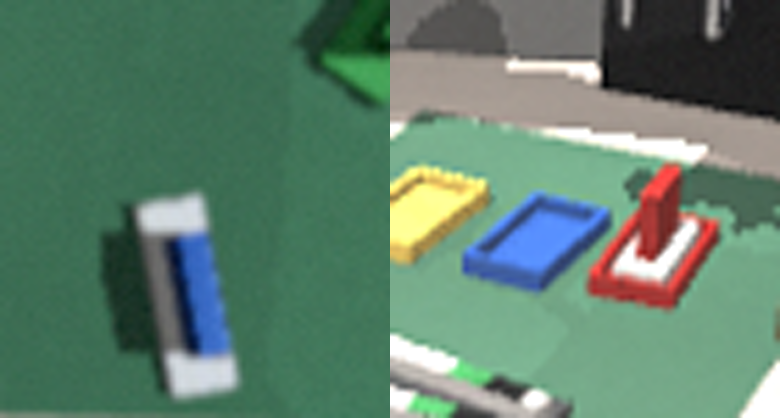

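Red lies in its tray. Blue is now at (402,-199.4), yaw ≈ 0.172, base about 26 mm wide. I turn and travel there.

{"method": "apply_moves", "body": {
  "targets": [
    [0, 0, 0, 0, 0.95, 0],
    [0, 0, 0, 0, 0.95, 0],
    [0, 0, 0, 0, 0.95, 0],
    [0, 0, 0, 0, 0.95, 0],
    [0, 0, 0, 0, 0.95, 0],
    [0, 0, 0, 0, 0.95, 0],
    [0, 0, 0, 0, 0.95, 0],
    [0, 0, 0, 0, 0.95, 0],
    [0, 0, 0, 0, 0.95, 0],
    [0, 0, 0, 0, 0.95, 0],
    [0, 0, 0, 0, 0.93, 0],
    [0, 0, 0, 0, 0, 0]
  ]
}}

```text
clock: 30.45
eef_pos: [584.4, 319.4, 117.4]
tool_rot: [-1.569, -0.001, -2.968]
force: [0.3, -0.7, -1.0]
width: 42.9
```

```bash
python3 plan.py 402 -199.4 60 -2.97
```

```text
t 30.45 pos [584.352 319.387 117.396] yaw [-1.569 -0.001 -2.968] F [ 0.286 -0.671 -1.002] w 42.9 turn [-0.016  0.012  0.007]
shift now-axes [ 6.725  1.469 11.986] after-turn axes [ 6.706  1.435 12.001]
```

{"method": "apply_moves", "body": {
  "targets": [
    [0.56, 0, 1, 0, 0, 0],
    [0.56, 0, 1, 0, 0, 0],
    [0.56, 0, 1, 0, 0, 0],
    [0.56, 0, 1, 0, 0, 0],
    [0.56, 0, 1, 0, 0, 0],
    [0.56, 0, 1, 0, 0, 0],
    [0.56, 0, 1, 0, 0, 0],
    [0.56, 0, 1, 0, 0, 0],
    [0.56, 0, 1, 0, 0, 0],
    [0.56, 0, 1, 0, 0, 0],
    [0.56, 0, 1, 0, 0, 0],
    [0.56, 0, 1, 0, 0, 0]
  ]
}}

```text
clock: 31.95
eef_pos: [401.7, -200.3, 118.6]
tool_rot: [-1.57, 0.001, -2.967]
force: [0.3, -0.6, 1.4]
width: 42.6
```

```bash
python3 plan.py 402 -199.4 -15 -2.97
```

```text
t 31.95 pos [ 401.667 -200.323  118.609] yaw [-1.57   0.001 -2.967] F [ 0.348 -0.566  1.385] w 42.6 turn [-0.004  0.024 -0.007]
shift now-axes [-0.009  3.34  -0.023] after-turn axes [-0.012  3.34  -0.021]
```

{"method": "apply_moves", "body": {
  "targets": [
    [0, 0.8, -0.02, 0, 0, 0],
    [0, 0.8, 0, 0, 0, 0],
    [0, 0.6, 0, 0, 0, 0],
    [0, 0.4, 0, 0, 0, 0],
    [0, 0.4, 0, 0, 0, 0],
    [0, 0.3, 0, 0, 0, 0],
    [0, 0, 0, 0, 0, 0]
  ]
}}

```text
clock: 32.83
eef_pos: [401.7, -198.0, -14.0]
tool_rot: [-1.571, -0.001, -2.969]
force: [-0.2, -0.1, 0.3]
width: 42.7
```

```bash
python3 plan.py 402 -199.4 -15 -2.97
```

```text
t 32.83 pos [ 401.693 -198.011  -14.002] yaw [-1.571 -0.001 -2.969] F [-0.219 -0.141  0.28 ] w 42.7 turn [0.001 0.01  0.008]
shift now-axes [-0.002  0.025  0.036] after-turn axes [-0.002  0.025  0.036]
```

{"method": "apply_moves", "body": {
  "targets": [
    [0, 0.025, 0.04, 0, 0, 0],
    [0, 0, 0, 0, 0, 0],
    [0, 0, 0, 0, 0, 0],
    [0, 0, 0, 0, 0, 0],
    [0, 0, 0, 0, 0, 0]
  ],
  "jaw": -1
}}

```text
clock: 33.45
eef_pos: [402.8, -200.0, -13.9]
tool_rot: [-1.57, 0.001, -2.97]
force: [-0.6, -0.7, 1.8]
width: 11.2
```

{"method": "apply_moves", "body": {
  "targets": [
    [0, -0.3, 0, 0, 0, 0],
    [0, -0.7, 0, 0, 0, 0],
    [0, -0.8, 0, 0, 0, 0],
    [0, 0, 0, 0, 1, 0],
    [0, 0, 0, 0, 0.98, 0],
    [0, 0, 0, 0, 0, 0]
  ]
}}

```text
clock: 34.2
eef_pos: [402.8, -199.7, 58.6]
tool_rot: [-1.57, 0.002, 3.039]
force: [1.3, 0.1, -1.9]
width: 11.2
```

```bash
python3 plan.py 435.5 104.5 56 -3.246
```

```text
t 34.2 pos [ 402.787 -199.706   58.556] yaw [-1.57   0.002  3.039] F [ 1.306  0.088 -1.855] w 11.2 turn [-0.004  0.01  -0.012]
shift now-axes [-0.032  0.06  -7.649] after-turn axes [-0.021  0.064 -7.649]
```

{"method": "apply_moves", "body": {
  "targets": [
    [0, -0.2, -0.85, 0, 0, 0],
    [0, 0, -0.85, 0, 0, 0],
    [0, 0, -0.85, 0, 0, 0],
    [0, 0, -0.85, 0, 0, 0],
    [0, 0, -0.85, 0, 0, 0],
    [0, 0, -0.85, 0, 0, 0],
    [0, 0, -0.85, 0, 0, 0],
    [0, 0, -0.85, 0, 0, 0],
    [0, 0.2, -0.88, 0, 0, 0],
    [0, 0, 0, 0, 0, 0]
  ]
}}

```text
clock: 35.45
eef_pos: [434.3, 108.8, 57.4]
tool_rot: [-1.572, -0.0, 3.045]
force: [-0.6, -0.6, -2.0]
width: 11.6
```

```bash
python3 plan.py 435.5 105.9 -3 -3.246
```

```text
t 35.45 pos [434.319 108.807  57.433] yaw [-1.572 -0.     3.045] F [-0.588 -0.554 -2.004] w 11.6 turn [0.007 0.058 0.   ]
shift now-axes [-0.036  1.511  0.071] after-turn axes [-0.037  1.511  0.069]
```

{"method": "apply_moves", "body": {
  "targets": [
    [0, 0.4, 0.05, 0, 0.05, 0],
    [0, 0.5, 0, 0, 0, 0],
    [0, 0.4, 0, 0, 0, 0],
    [0, 0.2, 0, 0, 0, 0],
    [0, 0, 0, 0, 0, 0],
    [0, 0, 0, 0, 0, 0]
  ]
}}

```text
clock: 36.2
eef_pos: [435.1, 103.4, -1.6]
tool_rot: [-1.571, 0.002, 3.03]
force: [0.5, 0.0, -0.8]
width: 11.5
```

```bash
python3 plan.py 435.5 105.9 -5 -3.246
```

```text
t 36.2 pos [435.068 103.364  -1.641] yaw [-1.571  0.002  3.03 ] F [ 0.518  0.049 -0.754] w 11.5 turn [-0.001 -0.051 -0.016]
shift now-axes [-0.003  0.084 -0.064] after-turn axes [-0.004  0.084 -0.064]
```

{"method": "apply_moves", "body": {
  "targets": [
    [0, 0.03, -0.06, 0, -0.04, 0],
    [0, 0.03, 0, 0, 0, 0],
    [0, 0.025, 0, 0, 0, 0],
    [0, 0.015, 0, 0, 0, 0],
    [0, 0, 0, 0, 0, 0]
  ]
}}

```text
clock: 36.83
eef_pos: [434.9, 106.1, -5.9]
tool_rot: [-1.571, 0.001, 3.035]
force: [-1.0, -0.2, 3.2]
width: 11.3
```

{"method": "apply_moves", "body": {
  "targets": [
    [-0.2, 0, 0, 0, 0, 0],
    [-0.25, 0, 0, 0, 0, 0],
    [-0.25, 0, 0, 0, 0, 0],
    [-0.25, 0, 0, 0, 0, 0],
    [0, 0, 0, 0, 0, 0]
  ]
}}

```text
clock: 37.45
eef_pos: [473.2, 101.9, -5.9]
tool_rot: [-1.571, 0.002, 3.035]
force: [-1.4, -0.1, 3.7]
width: 11.3
```

```bash
python3 plan.py 510.5 98.0 -6 -3.246
```

```text
t 37.45 pos [473.154 101.884  -5.867] yaw [-1.571  0.002  3.035] F [-1.446 -0.071  3.664] w 11.3 turn [-0.001 -0.012 -0.013]
shift now-axes [-0.939  0.005 -0.002] after-turn axes [-0.939  0.003 -0.001]
```

{"method": "apply_moves", "body": {
  "targets": [
    [-0.2, 0, 0, 0, 0, 0],
    [-0.1, 0, 0, 0, 0, 0],
    [0, 0, 0, 0, 0, 0]
  ]
}}

```text
clock: 37.83
eef_pos: [483.2, 101.0, -5.8]
tool_rot: [-1.571, -0.001, 3.036]
force: [-3.3, 0.8, 8.5]
width: 11.0
```

{"method": "apply_moves", "body": {
  "targets": [
    [-0.1, 0, 0, 0, 0, 0],
    [-0.1, 0, 0, 0, 0, 0],
    [-0.08, 0, 0, 0, 0, 0],
    [0, 0, 0, 0, 0, 0]
  ]
}}

```text
clock: 38.33
eef_pos: [494.0, 99.9, -5.8]
tool_rot: [-1.572, -0.002, 3.036]
force: [-4.9, 0.9, 8.7]
width: 11.1
```

{"method": "apply_moves", "body": {
  "targets": [
    [-0.1, -0.015, 0, 0, 0, 0],
    [-0.08, 0, 0, 0, 0, 0],
    [0, 0, 0, 0, 0, 0]
  ]
}}

```text
clock: 38.7
eef_pos: [503.5, 98.7, -5.7]
tool_rot: [-1.57, 0.002, 3.036]
force: [1.1, 0.7, -1.5]
width: 11.1
```

{"method": "apply_moves", "body": {
  "targets": [
    [-0.05, 0, 0, 0, 0, 0],
    [-0.05, 0, 0, 0, 0, 0],
    [0, 0, 0, 0, 0, 0]
  ]
}}

```text
clock: 39.08
eef_pos: [507.1, 98.6, -5.5]
tool_rot: [-1.571, 0.001, 3.036]
force: [-0.2, 1.1, -3.2]
width: 11.0
```

{"method": "apply_moves", "body": {
  "targets": [
    [-0.04, 0.012, 0, 0, 0, 0],
    [-0.03, 0, 0, 0, 0, 0],
    [0, 0, 0, 0, 0, 0]
  ]
}}

```text
clock: 39.45
eef_pos: [508.6, 98.6, -5.8]
tool_rot: [-1.571, -0.001, 3.036]
force: [-4.9, 1.6, 6.2]
width: 11.1
```

{"method": "apply_moves", "body": {
  "targets": [
    [-0.03, 0, 0, 0, 0, 0],
    [-0.03, 0, 0, 0, 0, 0],
    [0, 0, 0, 0, 0, 0]
  ]
}}

```text
clock: 39.83
eef_pos: [509.0, 98.6, -5.7]
tool_rot: [-1.572, -0.004, 3.036]
force: [-9.0, 2.1, 11.0]
width: 11.2
```

{"method": "apply_moves", "body": {
  "targets": [
    [-0.03, -0.01, 0, 0, 0, 0],
    [-0.03, 0, 0, 0, 0, 0],
    [0, 0, 0, 0, 0, 0]
  ]
}}

```text
clock: 40.2
eef_pos: [509.5, 98.5, -5.5]
tool_rot: [-1.572, -0.007, 3.036]
force: [-12.1, 3.7, 11.0]
width: 11.3
```

{"method": "apply_moves", "body": {
  "targets": [
    [0.05, 0, 0, 0, 0, 0],
    [0, 0, 0, 0, 0, 0],
    [0, 0, 0, 0, 0, 0],
    [0, 0, 0, 0, 0, 0],
    [0, 0, 0, 0, 0, 0],
    [0, -0.5, 0, 0, 0, 0],
    [0, -0.8, 0, 0, 0, 0],
    [0, -0.9, 0, 0, 0, 0],
    [0, -0.6, 0, 0, 0, 0],
    [0, 0, 0, 0, 0, 0]
  ],
  "jaw": 0
}}

```text
clock: 41.45
eef_pos: [513.7, 97.9, 108.0]
tool_rot: [-1.572, 0.005, 3.036]
force: [0.3, -0.3, -0.5]
width: 42.6
```

```bash
python3 plan.py 659 -146 50 -3.246; python3 - <<'E'
from show import *
s=get_image("scene");np.save("scene1.npy",s)
show("bluefin","scene",s,"blue",(220,150,302,215),42,2)
print(proj("scene",(509.5,98.5,36)))
a=s[160:220,230:320,::-1];cv2.imwrite("pics/c12.png",cv2.resize(cv2.convertScaleAbs(a,alpha=1.2,beta=10),None,fx=7,fy=7,interpolation=cv2.INTER_CUBIC))
E
```

```text
t 41.45 pos [513.732  97.905 108.013] yaw [-1.572  0.005  3.036] F [ 0.251 -0.262 -0.524] w 42.6 turn [ 0.006 -0.01  -0.035]
shift now-axes [-4.249  1.466  5.681] after-turn axes [-4.247  1.45   5.686]
bluefin scene area 170 px [289.39 189.75] xy [505.47  99.84] -0.983 106.447 48.113
[290.34 191.83]
```

View pics/c12.png

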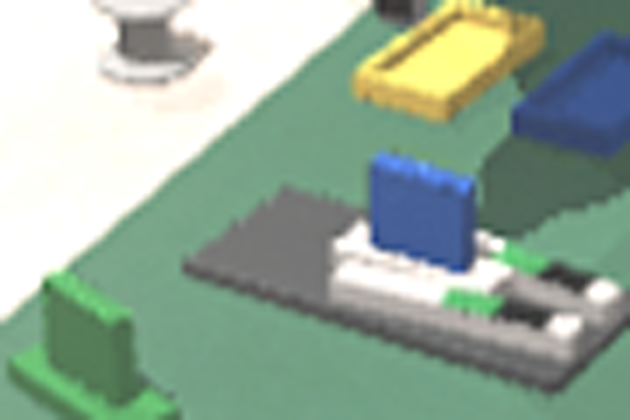

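The blue bar is wedged with its leading edge between the green patches at (508,278). Gauge x is about 66, so the band is green. I go to the green key.

{"method": "apply_moves", "body": {
  "targets": [
    [-0.53, 0, 0.71, 0, 0, 0],
    [-0.53, 0, 0.71, 0, 0, 0],
    [-0.53, 0, 0.71, 0, 0, 0],
    [-0.53, 0, 0.71, 0, 0, 0],
    [-0.53, 0, 0.71, 0, 0, 0],
    [-0.53, 0, 0.71, 0, 0, 0],
    [-0.53, 0, 0.71, 0, 0, 0],
    [-0.53, 0.3, 0.71, 0, 0, 0],
    [0, 0.8, 0, 0, 0, 0],
    [0, 0.6, 0, 0, 0, 0],
    [0, 0, 0, 0, 0, 0],
    [0, 0, 0, 0, 0, 0]
  ],
  "jaw": -1
}}

```text
clock: 43.0
eef_pos: [657.2, -146.4, 38.9]
tool_rot: [-1.57, 0.002, 3.035]
force: [0.4, -0.2, 0.7]
width: 0.4
```

```bash
python3 plan.py 659 -145.5 8 -3.246
```

```text
t 43.0 pos [ 657.185 -146.44    38.912] yaw [-1.57   0.002  3.035] F [ 0.407 -0.152  0.677] w 0.4 turn [-0.004 -0.013 -0.011]
shift now-axes [-0.041  0.773 -0.029] after-turn axes [-0.043  0.773 -0.028]
```

{"method": "apply_moves", "body": {
  "targets": [
    [-0.04, 0.3, -0.02, 0, 0, 0],
    [0, 0.3, 0, 0, 0, 0],
    [0, 0.1, 0, 0, 0, 0],
    [0, 0.07, 0, 0, 0, 0],
    [0, 0, 0, 0, 0, 0],
    [0, 0, 0, 0, 0, 0]
  ]
}}

```text
clock: 43.75
eef_pos: [659.0, -145.7, 8.4]
tool_rot: [-1.57, 0.002, 3.035]
force: [-0.1, -0.3, -0.0]
width: -0.3
```

{"method": "apply_moves", "body": {
  "targets": [
    [0, 0.025, 0, 0, 0, 0],
    [0, 0.025, 0, 0, 0, 0],
    [0, 0, 0, 0, 0, 0],
    [0, 0, 0, 0, 0, 0]
  ]
}}

```text
clock: 44.25
eef_pos: [658.8, -145.6, 6.0]
tool_rot: [-1.57, 0.001, 3.035]
force: [0.6, 0.4, -0.1]
width: -0.0
```

{"method": "apply_moves", "body": {
  "targets": [
    [0, 0.025, 0, 0, 0, 0],
    [0, 0.025, 0, 0, 0, 0],
    [0, 0.025, 0, 0, 0, 0],
    [0, 0, 0, 0, 0, 0]
  ]
}}

```text
clock: 44.75
eef_pos: [658.8, -145.6, 3.3]
tool_rot: [-1.571, 0.001, 3.035]
force: [-0.6, 0.5, 3.3]
width: 0.1
```

{"method": "apply_moves", "body": {
  "targets": [
    [0, 0.025, 0, 0, 0, 0],
    [0, 0.025, 0, 0, 0, 0],
    [0, 0, 0, 0, 0, 0]
  ]
}}

```text
clock: 45.12
eef_pos: [658.8, -145.6, 1.5]
tool_rot: [-1.571, 0.002, 3.035]
force: [-1.4, 1.7, 6.3]
width: 0.3
```

{"method": "apply_moves", "body": {
  "targets": [
    [0, 0.025, 0, 0, 0, 0],
    [0, 0.022, 0, 0, 0, 0],
    [0, 0, 0, 0, 0, 0],
    [0, 0, 0, 0, 0, 0]
  ]
}}

```text
clock: 45.62
eef_pos: [658.8, -145.6, -0.7]
tool_rot: [-1.571, 0.002, 3.036]
force: [-1.7, 1.4, 4.2]
width: -0.1
```

The green key clicked (6.3 to 4.2 N at about 5 mm). I return to the blue bar.

{"method": "apply_moves", "body": {
  "targets": [
    [0, -0.5, 0, 0, 0, 0],
    [0, -1, 0, 0, 0, 0],
    [0, -1, 0, 0, 0, 0],
    [0.53, 0, -0.71, 0, 0, 0],
    [0.53, 0, -0.71, 0, 0, 0],
    [0.53, 0, -0.71, 0, 0, 0],
    [0.53, 0, -0.71, 0, 0, 0],
    [0.53, 0, -0.71, 0, 0, 0],
    [0.53, 0, -0.71, 0, 0, 0],
    [0.53, 0, -0.71, 0, 0, 0],
    [0.53, 0, -0.71, 0, 0, 0],
    [0, 0, 0, 0, 0, 0]
  ],
  "jaw": 0
}}

```text
clock: 47.12
eef_pos: [512.9, 101.6, 99.2]
tool_rot: [-1.572, 0.0, 3.04]
force: [0.5, -0.3, -0.8]
width: 42.9
```

```bash
python3 plan.py 509 98.5 -6 -3.246; python3 - <<'E'
from show import *
s=get_image("scene")
show("bluefin","scene",s,"blue",(220,150,302,215),42,2)
E
```

```text
t 47.12 pos [512.858 101.612  99.211] yaw [-1.572  0.     3.04 ] F [ 0.545 -0.332 -0.825] w 42.9 turn [ 0.012  0.021 -0.002]
shift now-axes [0.089 2.63  0.092] after-turn axes [0.088 2.63  0.087]
bluefin scene area 172 px [289.28 189.73] xy [505.1   99.84] -0.993 106.247 47.599
```

{"method": "apply_moves", "body": {
  "targets": [
    [0.08, 0.6, 0.04, 0, 0, 0],
    [0, 0.7, 0, 0, 0, 0],
    [0, 0.6, 0, 0, 0, 0],
    [0, 0.4, 0, 0, 0, 0],
    [0, 0.25, 0, 0, 0, 0],
    [0, 0.08, 0, 0, 0, 0],
    [0, 0, 0, 0, 0, 0]
  ]
}}

```text
clock: 48.05
eef_pos: [511.2, 96.9, -6.1]
tool_rot: [-1.571, 0.002, 3.035]
force: [-0.8, -0.3, 0.2]
width: 42.4
```

{"method": "apply_moves", "body": {
  "targets": [
    [0, 0, 0, 0, 0, 0],
    [0, 0, 0, 0, 0, 0],
    [0, 0, 0, 0, 0, 0],
    [0, 0, 0, 0, 0, 0],
    [0, 0, 0, 0, 0, 0]
  ],
  "jaw": -1
}}

```text
clock: 48.68
eef_pos: [511.3, 98.0, -5.9]
tool_rot: [-1.572, 0.002, 3.036]
force: [-0.3, 3.3, 6.7]
width: 11.1
```

{"method": "apply_moves", "body": {
  "targets": [
    [0, -0.05, 0, 0, 0, 0],
    [0, -0.1, 0, 0, 0, 0],
    [0, -0.3, 0, 0, 0, 0],
    [0, -0.6, 0, 0, 0, 0],
    [0, -0.6, 0, 0, 0, 0],
    [0, 0, 0, 0, 0, 0]
  ]
}}

```text
clock: 49.42
eef_pos: [512.2, 95.8, 61.5]
tool_rot: [-1.57, 0.006, 3.034]
force: [-0.0, 0.4, -1.8]
width: 11.2
```

{"method": "apply_moves", "body": {
  "targets": [
    [0, 0, 0, 0, -1, 0],
    [0, 0, 0, 0, -1, 0],
    [0, 0, 0, 0, -1, 0],
    [0, 0, 0, 0, -1, 0],
    [0, 0, 0, 0, -1, 0],
    [0, 0, 0, 0, -1, 0],
    [0, 0, 0, 0, -1, 0],
    [0, 0, 0, 0, -1, 0],
    [0, 0, 0, 0, -1, 0],
    [0, 0, 0, 0, -1, 0],
    [0, 0, 0, 0, -0.9, 0],
    [0, 0, 0, 0, -0.8, 0]
  ]
}}

```text
clock: 50.92
eef_pos: [510.1, 96.1, 58.9]
tool_rot: [-1.57, -0.001, -1.611]
force: [0.1, 0.7, -1.9]
width: 11.5
```

```bash
python3 plan.py 510 310 60 -1.62
```

```text
t 50.92 pos [510.14   96.092  58.917] yaw [-1.57  -0.001 -1.611] F [ 0.119  0.703 -1.86 ] w 11.5 turn [-0.003  0.062  0.01 ]
shift now-axes [-5.343 -0.034 -0.22 ] after-turn axes [-5.341 -0.027 -0.267]
```

{"method": "apply_moves", "body": {
  "targets": [
    [0, 0, 0, 0, 0.06, 0],
    [-0.9, 0, -0.045, 0, 0, 0],
    [-0.9, 0, -0.045, 0, 0, 0],
    [-0.9, 0, -0.045, 0, 0, 0],
    [-0.9, 0, -0.045, 0, 0, 0],
    [-0.9, 0, -0.045, 0, 0, 0],
    [-0.84, 0, -0.045, 0, 0, 0],
    [0, 0, 0, 0, 0, 0],
    [0, 0, 0, 0, 0, 0]
  ]
}}

```text
clock: 52.05
eef_pos: [510.7, 309.6, 59.0]
tool_rot: [-1.57, -0.002, -1.624]
force: [0.8, -0.9, -1.8]
width: 11.1
```

```bash
python3 plan.py 510 310 -3 -1.62; python3 - <<'E'
from show import *
s=get_image("scene")
a=s[120:200,255:375,::-1];cv2.imwrite("pics/c13.png",cv2.resize(cv2.convertScaleAbs(a,alpha=1.4,beta=20),None,fx=6,fy=6,interpolation=cv2.INTER_CUBIC))
E
```

```text
t 52.05 pos [510.734 309.596  59.012] yaw [-1.57  -0.002 -1.624] F [ 0.813 -0.867 -1.785] w 11.1 turn [-0.006 -0.031  0.016]
shift now-axes [-0.012  1.55  -0.02 ] after-turn axes [-0.009  1.55  -0.019]
```

View pics/c13.png

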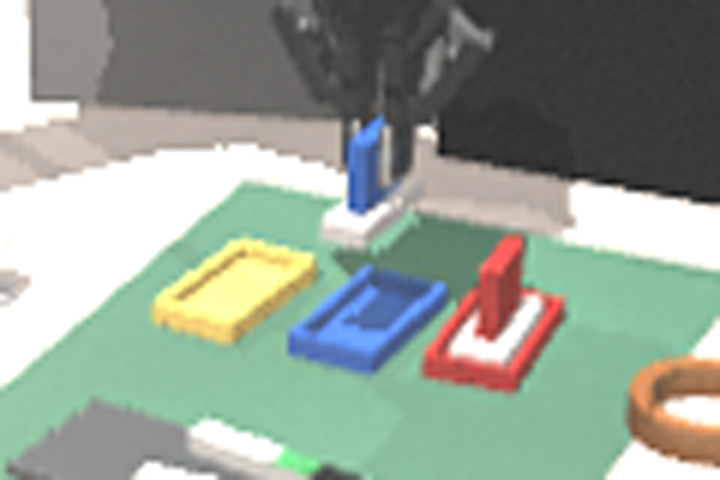

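The blue bar hangs over its tray, parallel to it; red is flat in its tray. I lower it.

{"method": "apply_moves", "body": {
  "targets": [
    [0, 0.4, 0, 0, 0, 0],
    [0, 0.4, 0, 0, 0, 0],
    [0, 0.4, 0, 0, 0, 0],
    [0, 0.2, 0, 0, 0, 0],
    [0, 0.15, 0, 0, 0, 0],
    [0, 0, 0, 0, 0, 0],
    [0, 0, 0, 0, 0, 0]
  ]
}}

```text
clock: 52.98
eef_pos: [511.5, 311.1, -2.1]
tool_rot: [-1.569, 0.0, -1.622]
force: [-0.0, 1.0, -1.5]
width: 11.0
```

{"method": "apply_moves", "body": {
  "targets": [
    [0, 0.03, 0, 0, 0, 0],
    [0, 0.03, 0, 0, 0, 0],
    [0, 0.03, 0, 0, 0, 0],
    [0, 0.03, 0, 0, 0, 0],
    [0, 0, 0, 0, 0, 0]
  ]
}}

```text
clock: 53.6
eef_pos: [511.0, 310.9, -7.4]
tool_rot: [-1.57, -0.001, -1.622]
force: [-0.0, 0.1, -1.9]
width: 11.4
```

{"method": "apply_moves", "body": {
  "targets": [
    [0, 0.025, 0, 0, 0, 0],
    [0, 0.025, 0, 0, 0, 0],
    [0, 0, 0, 0, 0, 0]
  ]
}}

```text
clock: 53.98
eef_pos: [511.2, 310.9, -8.8]
tool_rot: [-1.569, -0.0, -1.623]
force: [-1.6, -1.3, 3.4]
width: 11.1
```

Floor contact at -8.8, as expected. I release, retreat and check.

{"method": "apply_moves", "body": {
  "targets": [
    [0, -0.01, 0, 0, 0, 0],
    [0, 0, 0, 0, 0, 0],
    [0, 0, 0, 0, 0, 0],
    [0, 0, 0, 0, 0, 0],
    [0, -0.3, 0, 0, 0, 0],
    [0, -0.6, 0, 0, 0, 0],
    [0, -0.9, 0, 0, 0, 0],
    [0, -0.9, 0, 0, 0, 0],
    [0, -0.9, 0, 0, 0, 0],
    [0, -0.5, 0, 0, 0, 0],
    [0, 0, 0, 0, 0, 0],
    [0, 0, 0, 0, 0, 0]
  ],
  "jaw": 0
}}

```text
clock: 55.48
eef_pos: [510.2, 310.8, 154.6]
tool_rot: [-1.57, -0.001, -1.622]
force: [-0.6, -0.4, -1.0]
width: 42.7
```

```bash
python3 - <<'E'
from show import *
s=get_image("scene")
a=s[140:270,190:375,::-1];cv2.imwrite("pics/c14.png",cv2.resize(cv2.convertScaleAbs(a,alpha=1.3,beta=10),None,fx=4.3,fy=4.3,interpolation=cv2.INTER_CUBIC))
E
```

```text
(no output)
```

View pics/c14.png

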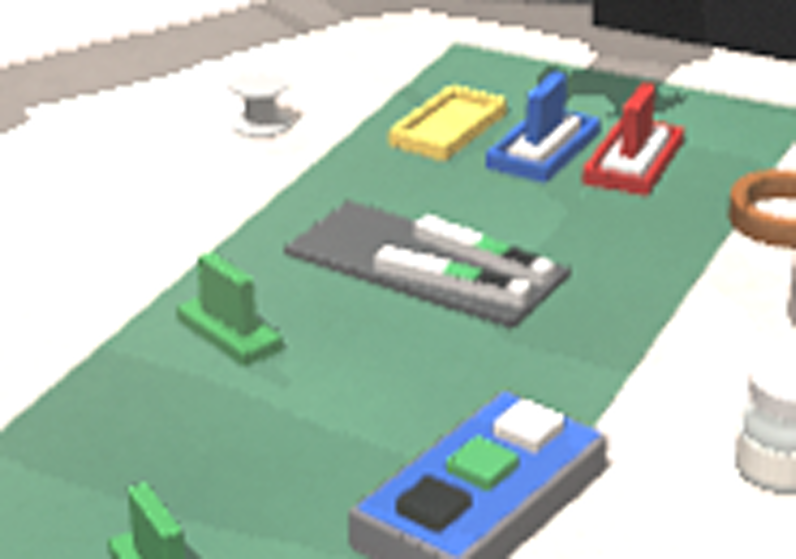

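Both bars lie flat in their own trays, at (540,140) and (633,145). The keys are up and the gripper is clear, so I hand in.

```bash
python3 -c "
from cell import *
print(finish_job())"
```

```text
the job is handed in; nothing more can be done
None
```

I gauged both bars on the bench, pressed the key for each, put each in its own tray and handed the job in at about 55 s. There was no yellow bar (the spool was there instead), so I skipped that colour.

| Bar | Wedged at (gauge x of centre) | Band | Key pressed | Force at the click |
|---|---|---|---|---|
| Red | about -1 mm | white | white | 5.9 N down to 4.4 N, about 5 mm deep |
| Blue | about 26 mm | green | green | 6.3 N down to 4.2 N, about 5 mm deep |

Blue was knocked aside during the run, so I measured it again before picking it up.

- **Last checks:** in the final picture both bars lie flat in their own trays, all keys are up and the gripper is clear. Floor contact in both trays came at the height I expected.
- **TCP reading:** the real fingertips sat about 36.5 mm higher than the reported TCP height, so my first grasp closed on air above the red fin. A light touch on the fin top (about 24 N) confirmed the offset, and I corrected for it from then on.
- **Tray position:** the two cameras disagreed by about 5 mm along the trays. I placed the bars using mostly the top view and did not measure their final offsets in the trays separately.

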